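Swap the two change gears on a feed gear unit

TASK

Reverse the gear ratio of the feed gear unit on the bench: lift off the keeper bar (its nuts are already off), swap the large and the small gear so that each sits fully down, hub up, on the shaft where the other one was, then drop the keeper bar back over both shafts so that it lies flat on the two hubs. The dark ribbed rubber mat is free for setting parts down on the way.

Things in the scene. Friction and masses are not known exactly. Their poses are not given: they have to be found in the camera images.
- gear_unit: Grey cast gear box with an aluminium cover, fixed to the bench: 176 mm long (its y axis, along the line through its two upright shafts; 216 mm over feet and stub) and 112 mm wide (its x axis), cover at z = 44 mm. Origin: centre of its underside, midway between the shafts; z up. A short drive stub sticks out of its +y end. The gears and the keeper bar lie on it at the start.
- shaft_a (a point): The shaft at the +y end of the gear unit (44 mm from the middle). The point is on the shaft's axis at its shoulder, 50 mm above the bench, where the underside of a gear rests. The shaft is upright, 17 mm in diameter, and ends in a tapered nose (5 mm across at the tip) 62 mm above this point; the taper starts at 46 mm.
- shaft_b (a point): The shaft at the -y end of the gear unit, 44 mm from the middle and 88 mm from shaft_a; otherwise the same as shaft_a, with the same meaning of the point. At the start either shaft may carry the large gear and the other carries the small one.
- gear_large: Large steel spur gear with five spokes, 95 mm over the teeth, about 0.45 kg. Toothed disc 14 mm thick, with a round hub of 34 mm diameter that rises 20 mm above it (34 mm in all); bore 21 mm, right through. Origin: centre of the underside; z is the axis and points from the disc to the hub. Grip it by the hub. On the unit it keeps clear of the other gear's teeth by 8 mm.
- gear_small: Small steel spur gear with a plain web, 65 mm over the teeth, about 0.26 kg; disc, hub, bore and origin as for the large gear (disc 14 mm thick, hub 34 mm diameter up to 34 mm, bore 21 mm, z from disc to hub).
- keeper_bar: Dark steel link 126 mm long (y axis), 8 mm thick, 0.22 kg: bar 26 mm wide, at each end an eye of 38 mm outer, 24 mm inner diameter, 88 mm apart; on top in the middle a black knob, 26 mm diameter, 15 to 34 mm above the underside: grip it with the fingers across the bar. Starts on both hubs, the shafts stand 20 mm out of its eyes. Either way round fits. Origin: centre of the underside, z up.
- parts_mat: Dark grey ribbed rubber mat, 180 mm (its x axis) by 160 mm (its y axis), 4 mm thick, fixed flat on the bench and empty. Origin: centre of its underside.
Things that resemble listed ones, but are neither listed nor needed, are in the scene too. What is shaped like the gear_small but pink, purple or red is not meant.

How it is judged:
By the outcome, as a careful person would: the job done as asked, in the order asked, and still so for the second after the job is handed in, with the robot touching nothing.
It also fails if it takes over 112 s, if anything falls off the work surface, if the arm or the gripper's body presses on something with over 40 N, if the wrist force passes 120 N, or if a joint passes its speed limit or range.

ROBOT

A 6-joint arm with a two-finger parallel gripper is mounted at the origin on the work surface; the furniture and walls round the work are solid. World frame = base frame: x ahead of the robot, y to its left, z up, the work surface at z = 0. Lengths are in mm, angles in rad, forces in N, time in s.
With the tool pointing down it reaches from about 350 to 850 mm from the base axis. Payload 8.1 kg.
Tool frame: the origin (TCP) lies at the very end of the fingers, on their centre line; the grasp point (between the pads) lies 19 mm behind it; z points along the fingers, y is the direction in which the jaws open and shut (so a half turn about z gives the same grasp; the last joint's range is limited). The gripper opens to 85 mm and grips with 20 to 120 N. Pads are 22 mm wide; open, the fingers measure 114 mm over their backs; the gripper's body (76 mm by 85 mm) begins 54 mm behind the grasp point. The pads swing forward as they close: fully open they stand 13 mm farther back than shut.
Start: joints at [1.018, 0.13, 1.488, -0, 1.523, -0.085], TCP at [270.535, 535.552, 205.892] pointing down, gripper open.
Joint ranges: [-2.96, 2.96], [-0.89, 2.26], [0.02, 2.5], [-1.34, 4.48], [0, 2.73], [-2.66, 2.66]. Speed limits (rad/s): [2.39, 2.39, 2.79, 3.14, 3.14, 3.14].

INTERFACE

Orientations are given as a rotation vector (axis times angle).
In Python, from station import env gives the robot as it stands.
- The arm moves only by the tool step_arm, never from a script. Its arguments are lists of equal length, an entry for each row: "delta_pos": the shift along the tool's x, y, z in cm, a list of three; "twist": the turn about the tool's z in rad; "jaw": the opening, from 0 (shut) to 1 (fully open). A call has 1 to 10 rows; each row is the pose to reach, as a shift and turn from the pose commanded when the call began, along the tool's axes at that moment; what a row does not reach only later rows make up. A row lasts 1/10 s, in which the tool goes at most 50 mm and 8.59 degrees, less where a joint would pass 70% of its speed; a pose out of reach is approached as far as the arm can. A call with a gripper value outside its range is refused whole. The fingers move at their own pace and stop on an object; "force" is the grip in N (left out, the last holds). Time passes only in rows, so rows that repeat a pose let the fingers close. It gives the time, the measured TCP pose, the force and the opening at its end, in the units of the state.
- env.read_state(): the state, without advancing time (a new reading comes with each control period).
- env.snapshot(name): name is "scene" or "top" or "wrist"; returns a dict with "frame" (480x640x3 uint8, blue, green, red), "z_map" (480x640 float32, mm along the optical axis (not along the pixel's ray), 0 where there is no reading), "camera_matrix" (3x3 intrinsics, pixels), "k1" (the pictures are not rectified: a ray, as slopes to the right and down, at radius r is drawn at 1 + k1 r^2 times it, then the intrinsics apply), "rvec" (rotation vector, rad) and "tvec" (3), from world to camera coordinates, as OpenCV has them. Camera axes: x right, y down, z forward; pixel columns grow to the right and rows downward; lengths in mm; the calibration is good to about 2 mm. A picture is of the moment at which its call begins.
- env.close_job(): hands the job in, once; it reports no verdict.
Trained networks look in the newest picture that a camera, given by its name, has taken for a name from the list of things; names that differ only in an ending like _2 or _b are one class to them, and where a whole thing is asked for, a point or a joint stands for the part that bears it (a point fixed in the world has none). Each returns a list of dicts, best first, with "confidence" (0 to 1); they miss things now and then, are a little off and sometimes report something else, mostly with a low value. They report only what shows in the picture. A call takes as long as a camera call. They do not tell look-alikes from the thing itself.
- env.recognise(camera, label): "extent" ([left, top, right, bottom] in pixels, round what is visible of it).
- env.regions_of(camera, label): "pixels" (480x640 bool, what is visible of it) and "extent" ([left, top, right, bottom] in pixels, round what is visible of it).
The state is a dict: "clock": time; "q": joint angles; "joint_vel": joint speeds; "joint_torque": joint torques, N m; "ee_pos": TCP position; "eef_rot": TCP orientation; "force": force on the tool from outside, world axes, zero at the start; "torque": the same for the moment, N m; "grip_width": opening from 0.0 (shut) to 1.0 (fully open).
Only numpy, scipy, OpenCV 4.12 (cv2) and the standard library are available. Lean on these libraries where they do the work, as an engineer would, in place of code of your own. Each camera call takes 0.05 s, during which the arm holds its last target.

## Working session

There is one attempt and no reset: what is moved stays moved. The work goes in short steps, Python scripts to look and compute and a tool call to move; the robot and the scene stay as the last step left them, time stands still between calls to the robot, and variables do not carry over. Pictures are saved under pics/ and viewed, and the job is handed in when it is done.

Besides the shell and the picture viewer there is one more tool, called after "Emit:" by a JSON object that holds its "method" and its "body", one argument or row to a line. step_arm: Moves the arm, as the interface text tells. Its arguments: {"type":"object","properties":{"delta_pos":{"type":"array"},"twist":{"type":"array"},"jaw":{"type":"array"},"force":{"type":"number"}},"required":["delta_pos","twist","jaw"]}

```bash
ls; mkdir -p pics; python3 - <<'E'
from station import env
import cv2,pickle
s=env.read_state();print(s)
for n in["scene","top","wrist"]:
    d=env.snapshot(n);cv2.imwrite(f"pics/{n}0.png",d["frame"]);pickle.dump(d,open(f"{n}0.pkl","wb"))
    print(n,d["camera_matrix"].tolist(),d["k1"],d["rvec"],d["tvec"])
    for l in["gear_unit","gear_large","gear_small","keeper_bar","parts_mat","shaft_a"]:
        print(n,l,[(round(r["confidence"],2),[int(v) for v in r["extent"]]) for r in env.recognise(n,l)])
print(env.read_state()["clock"])
E
```

```text
pics
{'clock': 0.0, 'q': array([ 1.01758877e+00,  1.31153868e-01,  1.48931530e+00, -2.18174229e-05,
        1.52301567e+00, -8.54170685e-02]), 'joint_vel': array([-0.00055659, -0.00105903,  0.0024795 , -0.00075261, -0.00255311,
       -0.00011448]), 'joint_torque': array([-6.51363480e-04, -5.69388306e+01, -5.00546980e+01, -3.85488011e-04,
        1.45960724e-02,  2.76346208e-05]), 'ee_pos': array([270.21942979, 535.01289003, 204.82907489]), 'eef_rot': array([-7.27987275e-01, -3.05549164e+00,  2.83221365e-03]), 'force': array([ 0.20869523, -0.05179961, -0.34886712]), 'torque': array([-0.01910987, -0.02374743, -0.0366904 ]), 'grip_width': 0.9997551194062403}
scene [[570.6130114569802, 0.0, 324.3377430287797], [0.0, 570.6130114569802, 241.78243137938998], [0.0, 0.0, 1.0]] -0.07530883951679561 [ 2.14870333 -0.85400956  0.3718316 ] [-552.78353182  207.93150048 1196.04419201]
scene gear_unit [(0.58, [258, 241, 363, 310])]
scene gear_large [(0.69, [273, 249, 314, 273]), (0.62, [313, 263, 343, 283])]
scene gear_small [(0.9, [369, 255, 402, 286]), (0.84, [310, 259, 340, 282]), (0.69, [338, 40
[... 486 characters left out ...]
83])]
top gear_small [(0.75, [311, 249, 334, 270]), (0.71, [331, 204, 359, 225]), (0.58, [413, 325, 437, 348]), (0.55, [189, 143, 213, 164])]
top keeper_bar [(0.93, [283, 254, 328, 276])]
top parts_mat [(0.96, [170, 215, 239, 289]), (0.7, [266, 242, 348, 296]), (0.19, [315, 250, 331, 270])]
top shaft_a [(0.88, [266, 242, 345, 297])]
wrist [[345.9003555620316, 0.0, 323.1420341423921], [0.0, 345.9003555620316, 245.88185744726817], [0.0, 0.0, 1.0]] -0.04265637113424396 [-2.43390236 -1.49880031 -0.24363686] [-599.65754847  -41.24632278  378.67759709]
wrist gear_unit []
wrist gear_large []
wrist gear_small []
wrist keeper_bar []
wrist parts_mat [(0.68, [109, 446, 164, 480])]
wrist shaft_a []
1.05
```

View pics.

View pics/scene0.png

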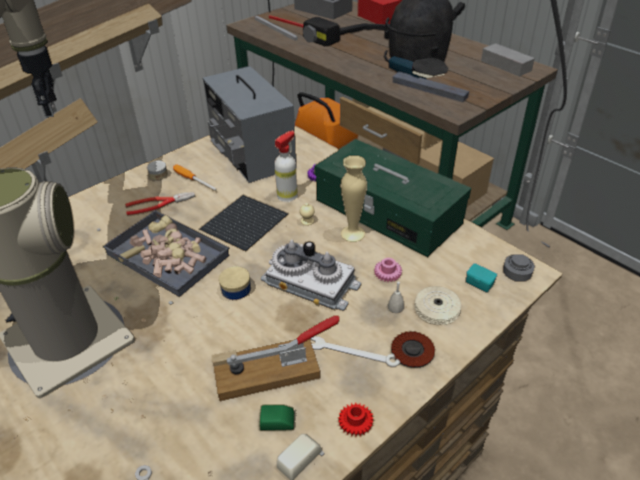

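View pics/top0.png

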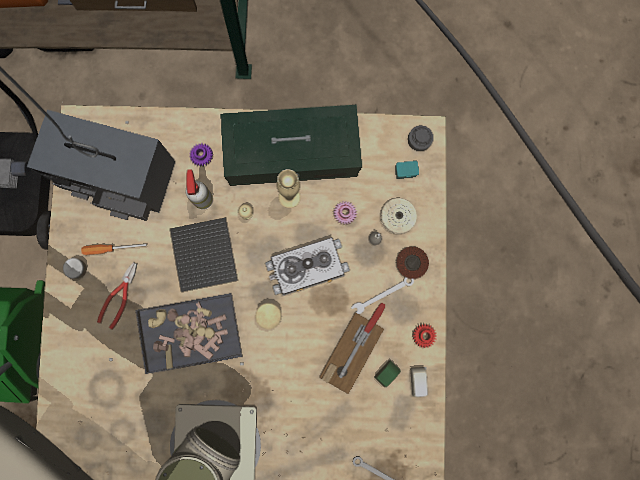

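View pics/wrist0.png

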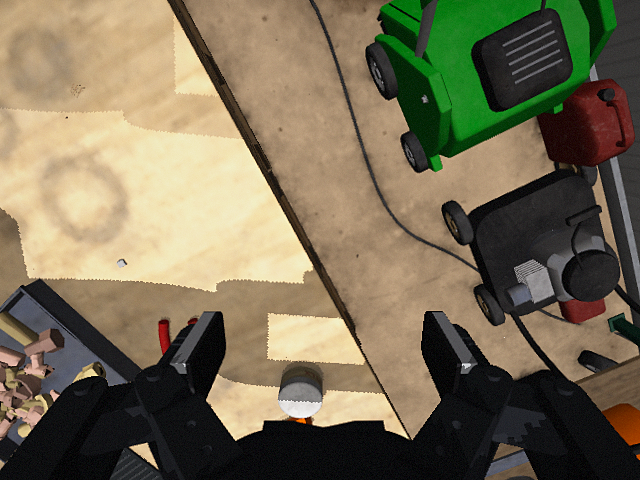

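```bash
cat > h.py <<'E'
import numpy as np,cv2,pickle
def RT(d): return cv2.Rodrigues(np.array(d["rvec"],float))[0],np.array(d["tvec"],float).ravel()
def dist(d): return np.array([d["k1"],0,0,0,0],float)
def proj(d,P):
    return cv2.projectPoints(np.array(P,float).reshape(-1,3),np.array(d["rvec"],float),np.array(d["tvec"],float),d["camera_matrix"],dist(d))[0].reshape(-1,2)
def und(d,uv):
    uv=np.array(uv,float).reshape(-1,1,2)
    return cv2.undistortPointsIter(uv,d["camera_matrix"],dist(d),None,None,(3,40,1e-9)).reshape(-1,2)
def atz(d,uv,z):
    R,t=RT(d);n=und(d,uv);r=np.c_[n,np.ones(len(n))]@R;c=-R.T@t
    z=np.broadcast_to(z,len(n)); return c+r*((z-c[2])/r[:,2])[:,None]
def cloud(d):
    h,w=d["z_map"].shape;u,v=np.meshgrid(np.arange(w),np.arange(h))
    n=und(d,np.c_[u.ravel(),v.ravel()]);z=d["z_map"].ravel()
    R,t=RT(d);P=(np.c_[n,np.ones(len(n))]*z[:,None]-t)@R
    P[z<=0]=np.nan
    return P.reshape(h,w,3)
def tri(obs):
    A=[];b=[]
    M=np.zeros((3,3));v=np.zeros(3)
    for d,uv in obs:
        R,t=RT(d);n=und(d,uv)[0];r=R.T@np.r_[n,1];r/=np.linalg.norm(r);c=-R.T@t
        Q=np.eye(3)-np.outer(r,r);M+=Q;v+=Q@c
    return np.linalg.solve(M,v)
E
python3 - <<'E'
from h import *
t=pickle.load(open("top0.pkl","rb"));s=pickle.load(open("scene0.pkl","rb"))
for n,uv,z in [("large",(291.5,268),84),("small",(323,259),84),("knob",(307,264),118),("mat",(203,254),4)]:
    print(n,atz(t,[uv],z).round(1))
for n,d in(("top",t),("scene",s)):
    P=cloud(d)
    m=(P[...,2]>40)&(P[...,2]<48)&(abs(P[...,0]-490)<150)&(abs(P[...,1]+130)<160)
    print(n,m.sum(),np.nanmedian(P[m],axis=0))
    for (u,v) in [(291,268),(307,264),(323,259)]:
        if n=="top":print(P[v,u].round(1))
    cv2.imwrite(f"pics/{n}_c.png",cv2.resize(d["frame"][225:320,240:380],None,fx=5.7,fy=5.7,interpolation=cv2.INTER_CUBIC))
E
```

```text
large [[ 476.1 -192.9   84. ]]
small [[ 502.2 -274.6   84. ]]
knob [[ 484.8 -232.7  118. ]]
mat [[513.8  53.8   4. ]]
top 995 [ 465.14130157 -202.46761416   43.59639151]
[ 473.7 -192.1  113.7]
[ 485.2 -232.8  114. ]
[ 499.6 -273.6  111.1]
scene 1005 [ 440.69921942 -197.93049292   44.01953462]
```

View pics/top_c.png

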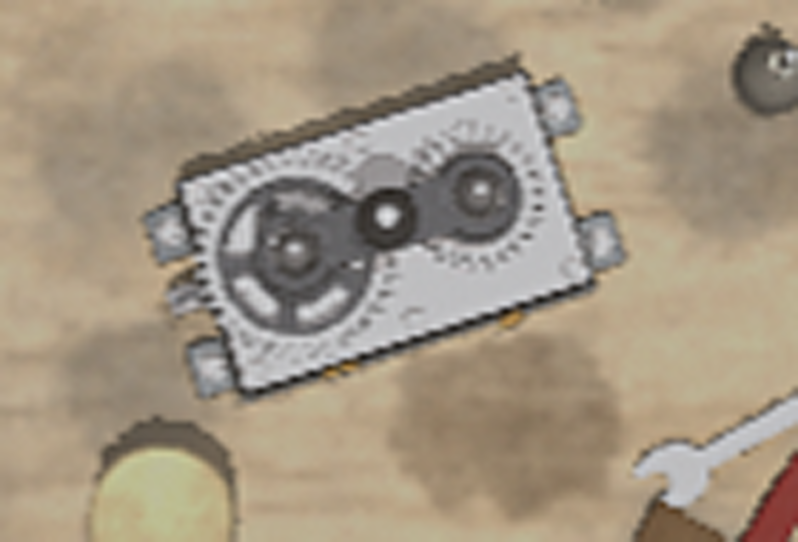

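View pics/scene_c.png

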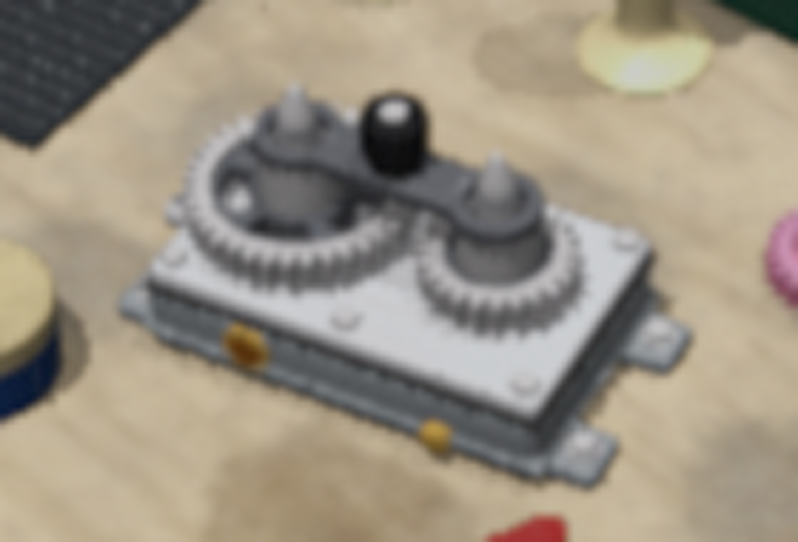

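```bash
python3 - <<'E'
from h import *
from scipy.spatial.transform import Rotation as Ro
t=pickle.load(open("top0.pkl","rb"));s=pickle.load(open("scene0.pkl","rb"));w=pickle.load(open("wrist0.pkl","rb"))
for n,a,b in[("A",(291.6,269.4),(291.6,240.8)),("B",(324.2,259.2),(327.2,253.1)),("knob",(307.7,262.9),(309.3,243.1))]:
    p=tri([(t,[a]),(s,[b])]);print(n,p.round(1))
p=np.array([270.22,535.01,204.83]);Rt=Ro.from_rotvec([-7.27987275e-01,-3.05549164,2.83e-3]).as_matrix()
R,tt=RT(w);c=-R.T@tt
print(Rt.round(3).tolist(),"cam in tool",(Rt.T@(c-p)).round(1),(R@Rt).round(3).tolist())
P=cloud(t)
for n,(u,v) in dict(vase=(288,180),jar=(267,316),box=(290,140),ext=(195,190),mat=(203,254),tray=(235,310)).items():print(n,P[v,u].round(0))
E
```

```text
A [ 472.8 -195.7  115.4]
B [ 501.7 -278.7  114.8]
knob [ 489.6 -236.1  123.9]
[[-0.893, 0.451, -0.001], [0.451, 0.893, -0.002], [0.0, -0.002, -1.0]] cam in tool [  81.    -0.4 -167.9] [[0.001, 1.0, -0.003], [-0.949, 0.0, -0.316], [-0.316, 0.003, 0.949]]
vase [ 686. -179.  190.]
jar [ 349. -131.   40.]
box [ 812. -178.  113.]
ext [655.  52. 180.]
mat [513.  53.  11.]
tray [363. -40.  -3.]
```

Emit:
{"method": "step_arm", "body": {
  "delta_pos": [
    [-2, -2, -1],
    [-5, -5.5, -2],
    [-8.5, -9, -3],
    [-12, -12.5, -3],
    [-15, -16, -3],
    [-18.5, -20, -3],
    [-22, -23.5, -3],
    [-25, -27, -3],
    [-28.5, -30.5, -3],
    [-32, -34, -3]
  ],
  "twist": [0.05, 0.1, 0.2, 0.3, 0.4, 0.5, 0.6, 0.7, 0.77, 0.77],
  "jaw": [1, 1, 1, 1, 1, 1, 1, 1, 1, 1]
}}

```text
clock: 2.05
ee_pos: [403.1, 85.9, 236.3]
eef_rot: [1.825, 2.556, 0.002]
force: [1.3, 0.1, -0.2]
grip_width: 0.996
```

```bash
cat > go.py <<'E'
# usage: delta(target xyz, yaw_of_tool_y deg)
from h import *
from scipy.spatial.transform import Rotation as Ro
from station import env
def st():
    s=env.read_state();return s
def delta(p,yaw=None,ref=None):
    s=st();R=Ro.from_rotvec(s["eef_rot"]).as_matrix();d=R.T@(np.array(p,float)-s["ee_pos"])
    y=np.degrees(np.arctan2(R[1,1],R[0,1]))
    tw=None
    if yaw is not None:
        e=(y-yaw+90)%180-90;tw=round(np.radians(e),3)
    print("t",round(s["clock"],2),"tcp",s["ee_pos"].round(1),"yaw",round(y,2),"tilt",R[:,2].round(4),"F",s["force"].round(1),"q",s["q"].round(2),"w",round(s["grip_width"],3))
    print(" delta cm",(d/10).round(2),"twist",tw)
E
python3 - <<'E'
from go import *
delta((487,-237,230),19.2)
E
```

```text
t 2.05 tcp [403.1  85.9 236.3] yaw 18.95 tilt [ 1.4e-03  2.0e-04 -1.0e+00] F [ 1.3  0.1 -0.2] q [ 0.09 -0.41  1.93  0.    1.63 -0.25] w 0.996
 delta cm [-33.27  -2.55   0.64] twist -0.004
```

Emit:
{"method": "step_arm", "body": {
  "delta_pos": [
    [-4.5, -0.3, 0],
    [-9, -0.7, 0.2],
    [-13.5, -1, 0.3],
    [-18, -1.3, 0.4],
    [-22.5, -1.7, 0.5],
    [-27, -2, 0.6],
    [-31, -2.4, 0.6],
    [-33.3, -2.5, 0.6],
    [-33.3, -2.5, 0.6]
  ],
  "twist": [0, 0, 0, 0, 0, 0, 0, 0, 0],
  "jaw": [1, 1, 1, 1, 1, 1, 1, 1, 1]
}}

```text
clock: 2.95
ee_pos: [488.0, -237.9, 229.4]
eef_rot: [-1.827, -2.556, 0.001]
force: [-0.4, 1.5, -0.4]
grip_width: 0.998
```

```bash
python3 - <<'E'
from go import *
w=env.snapshot("wrist");pickle.dump(w,open("w1.pkl","wb"));cv2.imwrite("pics/w1.png",w["frame"])
delta((487,-237,230),19.2)
E
```

```text
t 3.0 tcp [ 487.9 -236.2  229.5] yaw 18.95 tilt [-7.e-04  5.e-04 -1.e+00] F [ 1.2  0.2 -0.5] q [-0.55 -0.03  1.62  0.    1.56 -0.88] w 0.998
 delta cm [-0.05 -0.11 -0.05] twist -0.004
```

View pics/w1.png

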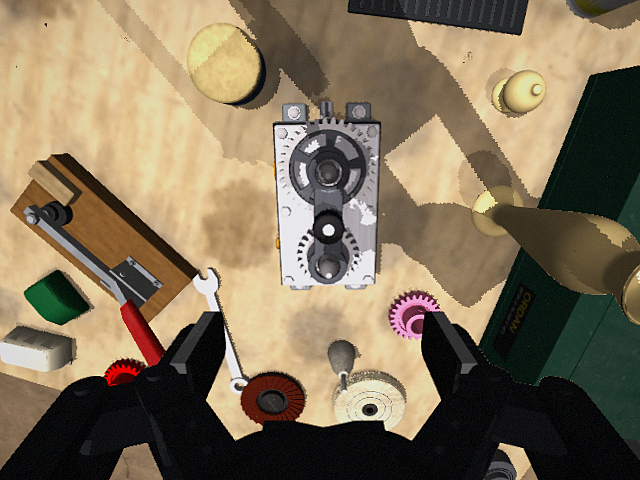

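```bash
python3 - <<'E'
from go import *
w=pickle.load(open("w1.pkl","rb"));t=pickle.load(open("top0.pkl","rb"));s=pickle.load(open("scene0.pkl","rb"))
print(proj(w,[[472.8,-195.7,112],[501.7,-278.7,112],[489.6,-236.1,118]]).round(1))
c=w["frame"][100:300,250:410];cv2.imwrite("pics/w1c.png",cv2.resize(c,None,fx=3,fy=3,interpolation=cv2.INTER_CUBIC))
E
```

```text
[[322.6 177.4]
 [323.1 276.9]
 [326.  231.1]]
```

View pics/w1c.png

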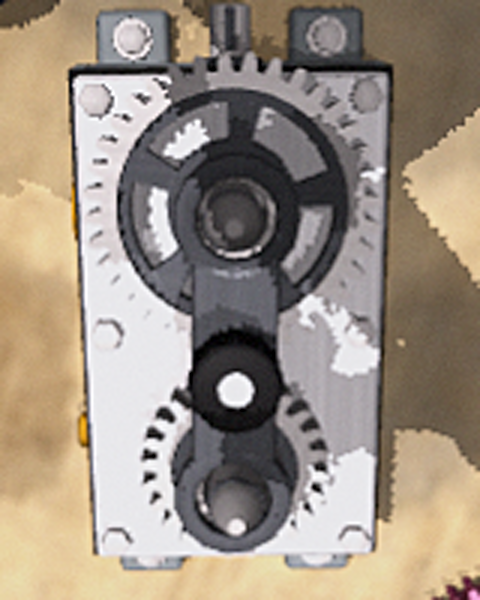

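```bash
python3 - <<'E'
from go import *
w=pickle.load(open("w1.pkl","rb"));t=pickle.load(open("top0.pkl","rb"));s=pickle.load(open("scene0.pkl","rb"))
A=atz(w,[(328,175.3)],112)[0];B=atz(w,[(328.7,275.3)],112)[0];K=atz(w,[(328.3,230)],118)[0]
print(A,B,(A+B)/2,np.linalg.norm(A-B),K,np.degrees(np.arctan2(*(A-B)[[1,0]]))-90)
for n,uw,a,b in[("A",(328,175.3),(291.6,269.4),(291.6,240.8)),("B",(328.7,275.3),(324.2,259.2),(327.2,253.1)),("K",(328.3,230),(307.7,262.9),(309.3,243.1))]:
    print(n,tri([(w,[uw]),(t,[a]),(s,[b])]).round(1),tri([(w,[uw]),(s,[b])]).round(1))
C=cloud(w)
# cover edges: points at z 42..46 
m=(abs(C[...,2]-44)<4)&(np.linalg.norm(C[...,:2]-[488,-237],axis=-1)<125)
pts=C[m][:,:2].astype(np.float32);print(m.sum(),np.nanmedian(C[m][:,2]));print(cv2.minAreaRect(pts))
m2=m.astype(np.uint8);
m2=cv2.morphologyEx(m2,cv2.MORPH_OPEN,np.ones((5,5)));print(cv2.minAreaRect(C[m2>0][:,:2].astype(np.float32)))
# plan view of hub/bar top
m=(abs(C[...,2]-92)<4)&(np.linalg.norm(C[...,:2]-[488,-237],axis=-1)<90)
print("bar",m.sum(),np.median(C[m],0),cv2.minAreaRect(C[m][:,:2].astype(np.float32)))
E
```

```text
[ 476.37782325 -192.68217519  112.        ] [ 505.92304827 -275.61266591  112.        ] [ 491.15043576 -234.14742055  112.        ] 88.0362801006579 [ 491.15000582 -234.59639362  118.        ] 19.60920008108711
A [ 474.6 -194.   112.9] [ 477.4 -193.4  111.5]
B [ 503.9 -277.   111.8] [ 507.1 -276.8  110.4]
K [ 490.4 -234.8  122. ] [ 492.4 -234.7  121.1]
6856 42.72549933371815
((491.34930419921875, -234.14599609375), (104.10778045654297, 171.2724609375), 19.657651901245117)
((491.39190673828125, -234.52066040039062), (103.72006225585938, 170.34059143066406), 19.599502563476562)
bar 2440 [ 489.4479948  -217.80125879   90.13789166] ((491.4572448730469, -233.92770385742188), (36.7373046875, 123.7099838256836), 18.550582885742188)
```

```bash
python3 - <<'E'
from go import *
delta((491.2,-234.4,150),19.6)
E
```

```text
t 3.0 tcp [ 487.9 -236.2  229.5] yaw 18.95 tilt [-7.e-04  5.e-04 -1.e+00] F [ 1.2  0.2 -0.5] q [-0.55 -0.03  1.62  0.    1.56 -0.88] w 0.998
 delta cm [0.05 0.38 7.95] twist -0.011
```

Emit:
{"method": "step_arm", "body": {
  "delta_pos": [
    [0.05, 0.38, 2],
    [0.05, 0.38, 5],
    [0.05, 0.38, 7],
    [0.05, 0.38, 7.95],
    [0.05, 0.38, 7.95],
    [0.05, 0.38, 7.95]
  ],
  "twist": [-0.011, -0.011, -0.011, -0.011, -0.011, -0.011],
  "jaw": [1, 1, 1, 1, 0.8, 0.7]
}}

```text
clock: 3.6
ee_pos: [492.0, -233.1, 151.6]
eef_rot: [1.807, 2.568, 0.0]
force: [-0.0, -0.2, 0.3]
grip_width: 0.706
```

```bash
python3 - <<'E'
from go import *
delta((491.2,-234.4,150),19.6)
w=env.snapshot("wrist");pickle.dump(w,open("w2.pkl","wb"));cv2.imwrite("pics/w2.png",w["frame"])
s=st();R=Ro.from_rotvec(s["eef_rot"]).as_matrix();print("axis pts at z150,118,84",proj(w,[s["ee_pos"]+R[:,2]*k for k in(0,32,66)]).round(1).tolist())
E
```

```text
t 3.6 tcp [ 492.  -233.1  151.6] yaw 19.75 tilt [ 1.2e-03 -6.0e-04 -1.0e+00] F [-0.  -0.2  0.3] q [-0.54  0.01  1.71  0.    1.42 -0.88] w 0.706
 delta cm [-0.09 -0.12  0.16] twist 0.003
axis pts at z150,118,84 [[324.1, 291.9], [323.9, 269.1], [323.8, 251.0]]
```

View pics/w2.png

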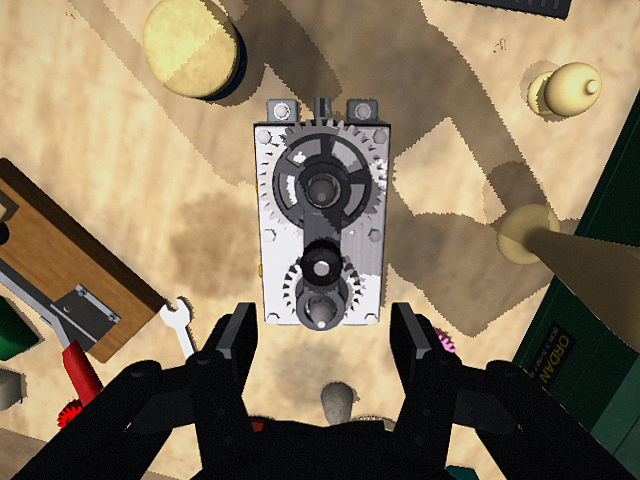

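```bash
python3 - <<'E'
from go import *
w=env.snapshot("wrist");pickle.dump(w,open("w2.pkl","wb"));cv2.imwrite("pics/w2c.png",cv2.resize(w["frame"][110:340,240:400],None,fx=2.6,fy=2.6,interpolation=cv2.INTER_CUBIC))
delta((491.2,-234.4,150),19.6)
A=atz(w,[(322,187)],112)[0];B=atz(w,[(320,322)],112)[0];K=atz(w,[(321,267)],118)[0]
print(A,B,(A+B)/2,np.linalg.norm(A-B),K,np.degrees(np.arctan2(*(A-B)[[1,0]]))-90)
C=cloud(w)
m=((abs(C[...,2]-44)<4)&(np.linalg.norm(C[...,:2]-[491,-234],axis=-1)<125)).astype(np.uint8)
m[300:]=0
m2=cv2.morphologyEx(m,cv2.MORPH_OPEN,np.ones((5,5)));print(cv2.minAreaRect(C[m2>0][:,:2].astype(np.float32)))
w1=pickle.load(open("w1.pkl","rb"))
for a,b in[((328,175.3),(322,187)),((328.7,275.3),(320,322)),((328.3,230),(321,267))]: print(tri([(w1,[a]),(w,[b])]).round(1))
E
```

```text
t 3.7 tcp [ 492.4 -233.7  152.2] yaw 19.73 tilt [ 0.0023 -0.0013 -1.    ] F [ 0.6 -0.  -0.4] q [-0.54  0.01  1.71  0.    1.42 -0.88] w 0.702
 delta cm [-0.03 -0.14  0.22] twist 0.002
[ 474.96004122 -187.82677297  112.        ] [ 504.65505808 -274.64926016  112.        ] [ 489.80754965 -231.23801656  112.        ] 91.760221819769 [ 490.9055888  -234.11878005  118.        ] 18.881707841265907
((487.1283874511719, -222.9862823486328), (103.80072784423828, 147.17044067382812), 19.72854995727539)
[ 482.4 -206.7  -17.3]
[ 506.5 -278.5  105. ]
[ 491.5 -235.7  113.8]
```

View pics/w2c.png

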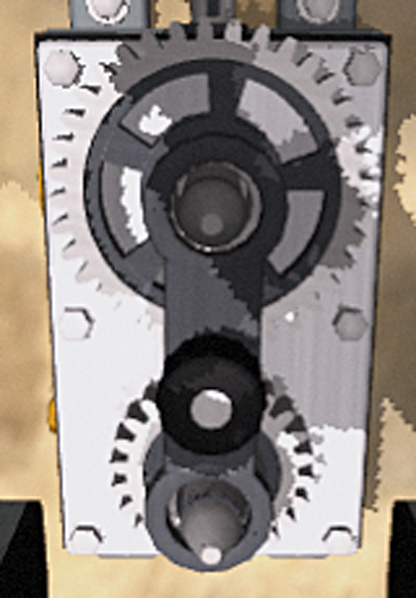

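```bash
python3 - <<'E'
from go import *
w=pickle.load(open("w2.pkl","rb"))
A=atz(w,[(321.2,196.2)],112)[0];B=atz(w,[(321.2,322.7)],112)[0];K=atz(w,[(321.2,266.9)],118)[0]
print(A,B,(A+B)/2,np.linalg.norm(A-B),K,np.degrees(np.arctan2(*(A-B)[[1,0]]))-90)
w1=pickle.load(open("w1.pkl","rb"))
for a,b in[((328,175.3),(321.2,196.2)),((328.7,275.3),(321.2,322.7)),((328.3,230),(321.2,266.9))]: print(tri([(w1,[a]),(w,[b])]).round(1))
delta((491,-234.3,94),19.6)
E
```

```text
[ 476.37607259 -193.19939728  112.        ] [ 505.60883278 -274.88719709  112.        ] [ 490.99245269 -234.04329718  112.        ] 86.76088349722369 [ 491.00052159 -234.01329274  118.        ] 19.690234640179767
[ 475.9 -191.8  120.1]
[ 506.6 -277.4  107.5]
[ 491.7 -235.9  113.1]
t 3.7 tcp [ 492.4 -233.7  152.2] yaw 19.73 tilt [ 0.0023 -0.0013 -1.    ] F [ 0.6 -0.  -0.4] q [-0.54  0.01  1.71  0.    1.42 -0.88] w 0.702
 delta cm [ 0.   -0.17  5.82] twist 0.002
```

Emit:
{"method": "step_arm", "body": {
  "delta_pos": [
    [0, -0.17, 2],
    [0, -0.17, 4],
    [0, -0.17, 5.4],
    [0, -0.17, 5.7],
    [0, -0.17, 5.7],
    [0, -0.17, 5.7],
    [0, -0.17, 5.7],
    [0, -0.17, 5.7]
  ],
  "twist": [0, 0, 0, 0, 0, 0, 0, 0],
  "jaw": [0.7, 0.7, 0.6, 0.5, 0.1, 0, 0, 0],
  "force": 60
}}

```text
clock: 4.5
ee_pos: [490.4, -234.3, 94.3]
eef_rot: [1.808, 2.568, 0.0]
force: [0.1, 0.3, 0.7]
grip_width: -0.005
```

```bash
python3 - <<'E'
from go import *
delta((491,-234.3,94),19.6)
E
```

```text
t 4.5 tcp [ 490.4 -234.3   94.3] yaw 19.71 tilt [ 1.2e-03 -7.0e-04 -1.0e+00] F [0.1 0.3 0.7] q [-0.54  0.06  1.77  0.    1.31 -0.88] w -0.005
 delta cm [-0.02  0.05  0.03] twist 0.002
```

```bash
python3 - <<'E'
from go import *
for n in("wrist","top","scene"):
    w=env.snapshot(n);pickle.dump(w,open(n+"3.pkl","wb"))
    f=w["frame"]
    if n!="wrist": f=cv2.resize(f[200:320,230:390],None,fx=5,fy=5,interpolation=cv2.INTER_CUBIC)
    cv2.imwrite(f"pics/{n}3.png",f)
E
```

```text
(no output)
```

View pics/wrist3.png

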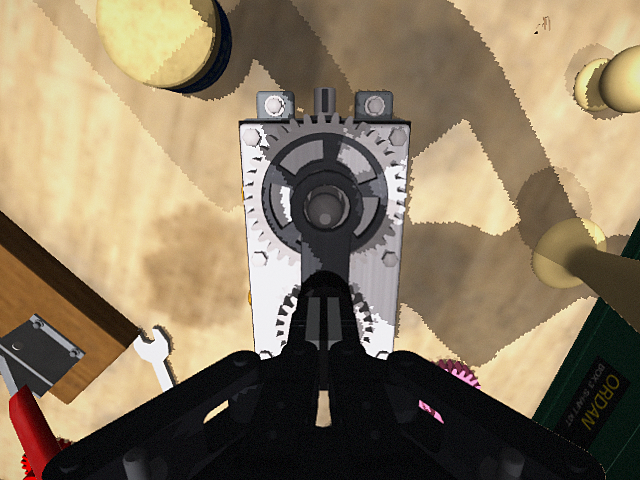

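View pics/scene3.png

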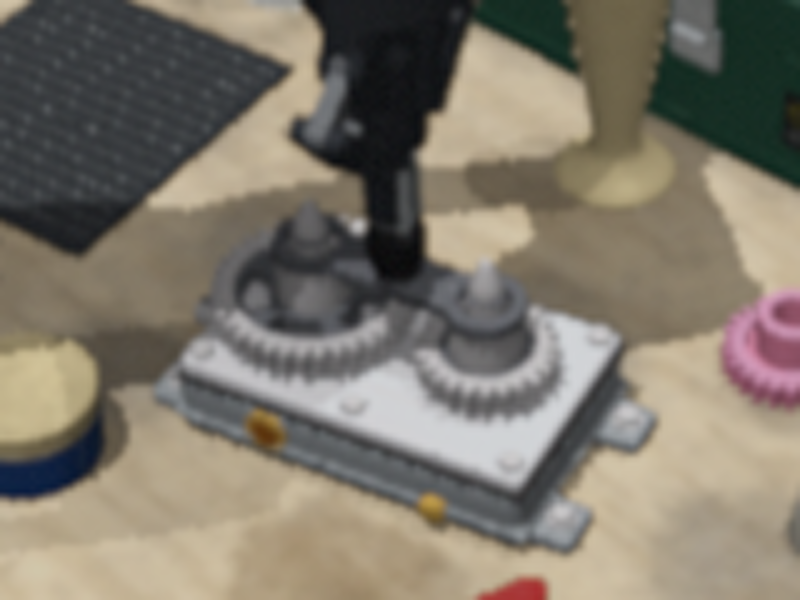

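```bash
python3 - <<'E'
from go import *
w=pickle.load(open("wrist3.pkl","rb"))
f=w["frame"][250:430,220:430].astype(float);f=(255*(f/255)**.5).astype(np.uint8)
cv2.imwrite("pics/w3c.png",cv2.resize(f,None,fx=3.3,fy=3.3,interpolation=cv2.INTER_CUBIC))
print(proj(w,[[491,-234,118],[491,-234,99],[491,-234,94]]))
C=cloud(w)
for v in range(270,400,12): print(v,[C[v,u].round(0).tolist() for u in(312,323,334)])
print(st()["grip_width"])
E
```

```text
[[325.22373854 312.89866856]
 [324.93976732 294.61879079]
 [324.87416749 290.39827376]]
270 [[481.0, -227.0, 91.0], [487.0, -225.0, 89.0], [492.0, -223.0, 90.0]]
282 [[481.0, -225.0, 109.0], [485.0, -222.0, 113.0], [491.0, -221.0, 109.0]]
294 [[482.0, -228.0, 117.0], [487.0, -226.0, 115.0], [492.0, -224.0, 116.0]]
306 [[482.0, -226.0, 132.0], [486.0, -225.0, 131.0], [491.0, -223.0, 130.0]]
318 [[482.0, -226.0, 141.0], [486.0, -224.0, 141.0], [491.0, -223.0, 141.0]]
330 [[483.0, -226.0, 149.0], [486.0, -225.0, 149.0], [490.0, -222.0, 151.0]]
342 [[483.0, -227.0, 155.0], [487.0, -225.0, 156.0], [490.0, -224.0, 155.0]]
354 [[483.0, -225.0, 165.0], [488.0, -230.0, 156.0], [490.0, -223.0, 165.0]]
366 [[483.0, -224.0, 172.0], [490.0, -235.0, 156.0], [489.0, -222.0, 172.0]]
378 [[483.0, -225.0, 177.0], [492.0, -240.0, 156.0], [489.0, -223.0, 176.0]]
390 [[484.0, -228.0, 178.0], [541.0, -375.0, -2.0], [494.0, -235.0, 166.0]]
-0.002717501273560613
```

View pics/w3c.png

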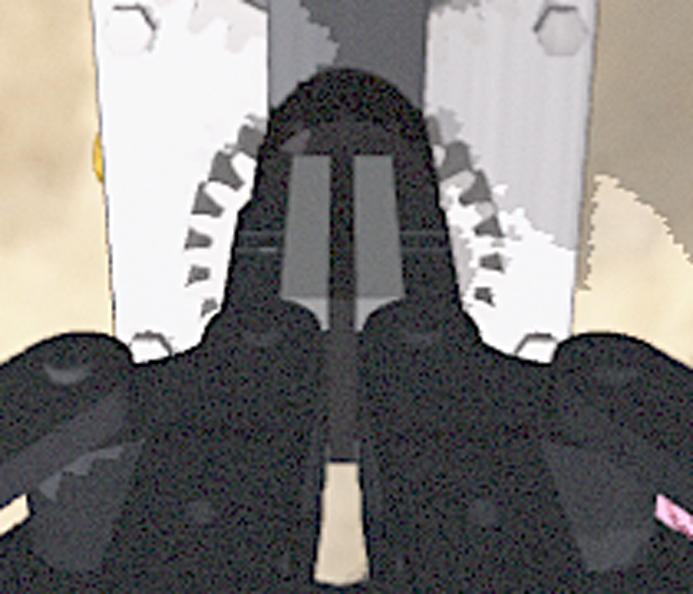

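```bash
python3 - <<'E'
from go import *
s=st()
R=Ro.from_rotvec(s["eef_rot"]).as_matrix()
for nm,cols,rows in(("w1",(200,215,430,445),range(306,345,4)),("w2",(240,250,398,410),range(296,345,4)),("wrist3",(305,312,334,342),range(280,312,2))):
    w=pickle.load(open(nm+".pkl","rb"))
    # to tool frame through fixed camera-in-tool
    Rct=np.array([[0.001,1,-.003],[-.949,0,-.316],[-.316,.003,.949]]);c=np.array([81,-.4,-167.9])
    print(nm)
    for v in rows:
        o=[]
        for u in cols:
            n=und(w,[(u,v)])[0];z=w["z_map"][v,u];o.append((np.r_[n,1]*z@Rct+c).round(0).astype(int).tolist())
        print(v,o)
E
```

```text
w1
306 [[-135, -159, 232], [-130, -137, 224], [-126, 134, 216], [-133, 159, 229]]
310 [[-140, -159, 231], [-136, -137, 224], [-132, 136, 217], [-140, 160, 230]]
314 [[-146, -160, 231], [11, -44, -44], [11, 43, -44], [11, 49, -45]]
318 [[10, -49, -46], [11, -43, -47], [10, 43, -47], [11, 48, -49]]
322 [[11, -48, -51], [10, -43, -49], [9, 43, -48], [11, 47, -51]]
326 [[11, -47, -53], [8, -42, -50], [7, 43, -47], [11, 46, -55]]
330 [[11, -46, -56], [6, -43, -49], [6, 42, -49], [11, 45, -57]]
334 [[10, -45, -59], [5, -43, -50], [4, 43, -49], [10, 45, -59]]
338 [[11, -44, -61], [4, -43, -51], [3, 43, -50], [10, 44, -61]]
342 [[10, -44, -64], [1, -43, -50], [1, 43, -50], [11, 43, -65]]
w2
296 [[-80, -85, 153], [-79, -74, 151], [-79, 77, 151], [-81, 90, 153]]
300 [[-85, -85, 152], [-85, -75, 153], [-85, 78, 152], [-86, 91, 154]]
304 [[81, 0, -168], [11, -31, -36], [11, 32, -36], [-89, 91, 151]]
308 [[11, -35, -39], [11, -30, -40], [11, 31, -40], [11, 36, -39]]
312 [[11, -34, -43], [11, -30, -43], [11, 30, -43], [11, 36, -43]]
316 [[11, -33, -47], [9, -30, -43], [11, 30, -46], [11, 35, -47]]
[... 739 characters left out ...]
2], [12, 5, -23], [10, 9, -17]]
290 [[9, -9, -17], [11, -5, -22], [11, 5, -22], [10, 9, -21]]
292 [[9, -8, -21], [10, -5, -22], [10, 5, -23], [10, 9, -22]]
294 [[8, -8, -21], [9, -5, -23], [9, 5, -23], [9, 9, -23]]
296 [[7, -8, -21], [8, -5, -23], [9, 5, -24], [8, 9, -23]]
298 [[7, -8, -22], [11, -5, -31], [11, 5, -31], [8, 9, -24]]
300 [[6, -8, -22], [12, -5, -33], [11, 5, -33], [6, 9, -22]]
302 [[5, -8, -23], [11, -5, -34], [11, 5, -33], [5, 9, -23]]
304 [[4, -8, -23], [11, -5, -36], [11, 5, -36], [4, 9, -23]]
306 [[3, -8, -23], [11, -5, -38], [11, 5, -37], [3, 9, -23]]
308 [[7, -8, -32], [11, -5, -40], [11, 5, -39], [7, 8, -33]]
310 [[7, -8, -34], [11, -5, -41], [11, 5, -40], [7, 8, -34]]
```

Emit:
{"method": "step_arm", "body": {
  "delta_pos": [
    [0, 0.05, -0.5],
    [0, 0.05, -0.5],
    [0, 0.05, -0.5],
    [0, 0.05, 0.5],
    [0, 0.05, 1.8],
    [0, 0.05, 3.0],
    [0, 0.05, 3.1],
    [0, 0.05, 3.1],
    [0, 0.05, 3.1],
    [0, 0.05, 3.1]
  ],
  "twist": [0, 0, 0, 0, 0, 0, 0, 0, 0, 0],
  "jaw": [0.7, 0.7, 0.7, 0.7, 0.7, 0.7, 0.6, 0.1, 0, 0],
  "force": 60
}}

```text
clock: 5.65
ee_pos: [490.6, -233.9, 62.8]
eef_rot: [1.808, 2.568, -0.0]
force: [0.1, -0.4, -2.0]
grip_width: 0.287
```

```bash
python3 - <<'E'
from go import *
delta((491,-234.3,63),19.6)
w=env.snapshot("wrist");pickle.dump(w,open("w4.pkl","wb"))
cv2.imwrite("pics/w4.png",w["frame"])
print(st()["grip_width"])
E
```

```text
t 5.65 tcp [ 490.6 -233.9   62.8] yaw 19.71 tilt [ 4.e-04 -3.e-04 -1.e+00] F [ 0.1 -0.4 -2. ] q [-0.54  0.09  1.8  -0.    1.25 -0.88] w 0.287
 delta cm [-0.05  0.03 -0.02] twist 0.002
0.2828416432821111
```

View pics/w4.png

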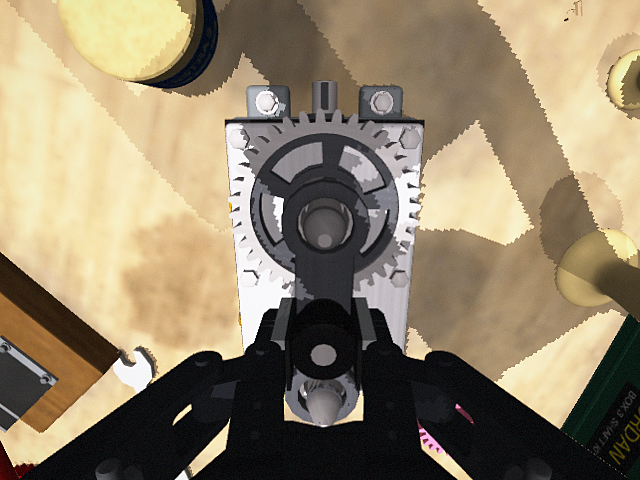

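```bash
python3 - <<'E'
from go import *
t=pickle.load(open("top0.pkl","rb"))
print(atz(t,[(170.5,228.5),(227,218),(238,281),(181,291.5)],4).round(0).tolist())
C=cloud(t)
sub=C[190:330,160:250]
for name,m in(("tall>60",(sub[...,2]>60)),(">20",sub[...,2]>15)):
    p=sub[m];print(name,len(p),p.min(0).round(),p.max(0).round())
p=sub[(sub[...,2]>15)&(sub[...,0]>560)];print(p.min(0).round(),p.max(0).round())
p=sub[(sub[...,2]>15)&(sub[...,0]<450)];print(p.min(0).round(),p.max(0).round())
cv2.imwrite("pics/matc.png",cv2.resize(t["frame"][180:320,150:260],None,fx=5,fy=5,interpolation=cv2.INTER_CUBIC)[:600])
E
```

```text
[[582.0, 148.0, 4.0], [616.0, -8.0, 4.0], [442.0, -46.0, 4.0], [409.0, 109.0, 4.0]]
tall>60 305 [630. -63.  60.] [679. 169. 187.]
>20 1689 [307. -73.  15.] [687. 179. 187.]
[615. -73.  15.] [687. 179. 187.]
[307. -52.  15.] [408. 160.  60.]
```

View pics/matc.png

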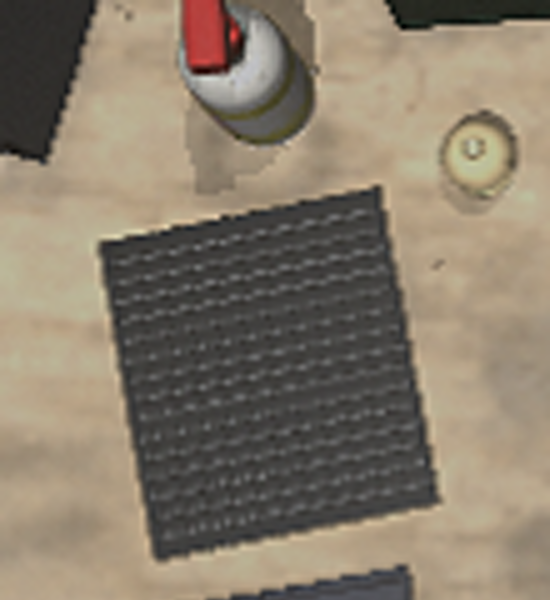

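Emit:
{"method": "step_arm", "body": {
  "delta_pos": [
    [0, 0, -0.5],
    [0, 0, -1.5],
    [0, 0, -3],
    [0, 0, -5],
    [0, 0, -7],
    [0, 0, -9],
    [0, 0, -10]
  ],
  "twist": [0, 0, 0, 0, 0, 0, 0],
  "jaw": [0, 0, 0, 0, 0, 0, 0]
}}

```text
clock: 6.4
ee_pos: [491.7, -234.6, 166.2]
eef_rot: [1.806, 2.565, 0.001]
force: [0.2, -0.4, -1.8]
grip_width: 0.286
```

```bash
python3 - <<'E'
from go import *
delta((546,59,100),19.6)
E
```

```text
t 6.4 tcp [ 491.7 -234.6  166.2] yaw 19.71 tilt [ 0.004  -0.0024 -1.    ] F [ 0.2 -0.4 -1.8] q [-0.54 -0.    1.7   0.    1.44 -0.88] w 0.286
 delta cm [25.83 14.99  6.57] twist 0.002
```

Emit:
{"method": "step_arm", "body": {
  "delta_pos": [
    [1.5, 0.9, 0],
    [4.5, 2.6, 0],
    [8.2, 4.8, 0],
    [12, 7, 0.5],
    [15.8, 9.2, 1.5],
    [19.5, 11.3, 3],
    [23, 13.4, 5],
    [25.8, 15, 6.5],
    [25.8, 15, 6.5]
  ],
  "twist": [0, 0, 0, 0, 0, 0, 0, 0, 0],
  "jaw": [0, 0, 0, 0, 0, 0, 0, 0, 0]
}}

```text
clock: 7.3
ee_pos: [542.9, 63.7, 95.0]
eef_rot: [-1.801, -2.569, 0.002]
force: [-0.6, -1.3, -2.5]
grip_width: 0.286
```

```bash
python3 - <<'E'
from go import *
w=env.snapshot("wrist");pickle.dump(w,open("w5.pkl","wb"));cv2.imwrite("pics/w5.png",w["frame"])
delta((546,59,-16),19.6)
E
```

```text
t 7.35 tcp [543.5  61.7  96.2] yaw 19.9 tilt [-2.6e-03  2.0e-04 -1.0e+00] F [ 0.1 -0.5 -2.9] q [ 0.02  0.07  1.76  0.    1.32 -0.33] w 0.289
 delta cm [-0.35  0.17 11.22] twist 0.005
```

View pics/w5.png

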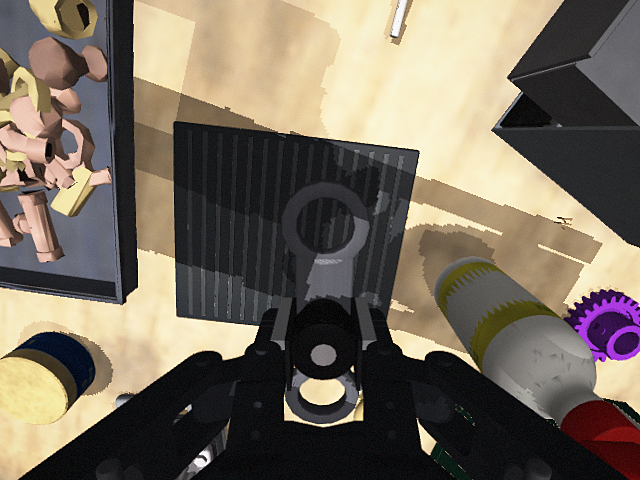

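```bash
python3 - <<'E'
from go import *
w=pickle.load(open("w5.pkl","rb"))
print(atz(w,[(175,122),(418,151),(177,316)],4).round(0))
delta((538,56,-15),19.6)
E
```

```text
[[413. 110.   4.]
 [584. 150.   4.]
 [449. -43.   4.]]
t 7.35 tcp [543.5  61.7  96.2] yaw 19.9 tilt [-2.6e-03  2.0e-04 -1.0e+00] F [ 0.1 -0.5 -2.9] q [ 0.02  0.07  1.76  0.    1.32 -0.33] w 0.289
 delta cm [-0.36 -0.68 11.12] twist 0.005
```

Emit:
{"method": "step_arm", "body": {
  "delta_pos": [
    [-0.38, 0, 2],
    [-0.38, 0, 5],
    [-0.38, 0, 8],
    [-0.38, 0, 10],
    [-0.38, 0, 10.8],
    [-0.38, 0, 11.1],
    [-0.38, 0, 11.2],
    [-0.38, 0, 11.2]
  ],
  "twist": [0, 0, 0, 0, 0, 0, 0, 0],
  "jaw": [0, 0, 0, 0, 0, 0, 0, 0]
}}

```text
clock: 8.15
ee_pos: [547.2, 55.9, -13.1]
eef_rot: [1.808, 2.567, 0.002]
force: [-0.5, 0.1, -2.5]
grip_width: 0.284
```

```bash
python3 - <<'E'
from go import *
delta((544,58,-17),19.6)
E
```

```text
t 8.15 tcp [547.2  55.9 -13.1] yaw 19.7 tilt [ 0.0024 -0.     -1.    ] F [-0.5  0.1 -2.5] q [ 0.01  0.21  1.82 -0.    1.11 -0.34] w 0.284
 delta cm [ 0.3  -0.23  0.39] twist 0.002
```

Emit:
{"method": "step_arm", "body": {
  "delta_pos": [
    [0, 0, 0.2],
    [0, 0, 0.35],
    [0, 0, 0.35]
  ],
  "twist": [0, 0, 0],
  "jaw": [0, 0, 0]
}}

```text
clock: 8.45
ee_pos: [546.8, 56.1, -16.9]
eef_rot: [1.807, 2.568, 0.001]
force: [-1.7, 0.7, 4.6]
grip_width: 0.286
```

```bash
python3 - <<'E'
from go import *
delta((544,58,-17),19.6)
E
```

```text
t 8.45 tcp [546.8  56.1 -16.9] yaw 19.72 tilt [ 1.7e-03 -1.0e-04 -1.0e+00] F [-1.7  0.7  4.6] q [ 0.01  0.22  1.82 -0.    1.1  -0.33] w 0.286
 delta cm [ 0.27 -0.2   0.01] twist 0.002
```

Emit:
{"method": "step_arm", "body": {
  "delta_pos": [
    [0, 0, 0],
    [0, 0, 0],
    [0, 0, -1],
    [0, 0, -4],
    [0, 0, -8],
    [0, 0, -12],
    [0, 0, -16],
    [0, 0, -20]
  ],
  "twist": [0, 0, 0, 0, 0, 0, 0, 0],
  "jaw": [0.5, 0.6, 0.6, 0.6, 0.6, 0.7, 0.7, 0.7]
}}

```text
clock: 9.25
ee_pos: [545.7, 56.1, 184.5]
eef_rot: [1.808, 2.568, 0.001]
force: [0.9, 0.1, -1.1]
grip_width: 0.699
```

```bash
python3 - <<'E'
from go import *
w=env.snapshot("wrist");pickle.dump(w,open("w6.pkl","wb"));cv2.imwrite("pics/w6.png",w["frame"])
delta((505,-274,183),19.6)
E
```

```text
t 9.3 tcp [549.4  56.2 192.8] yaw 19.72 tilt [ 1.150e-02  1.000e-04 -9.999e-01] F [2.2 0.5 6. ] q [ 0.01 -0.    1.65 -0.    1.48 -0.34] w 0.7
 delta cm [-29.58 -15.33   0.93] twist 0.002
```

View pics/w6.png

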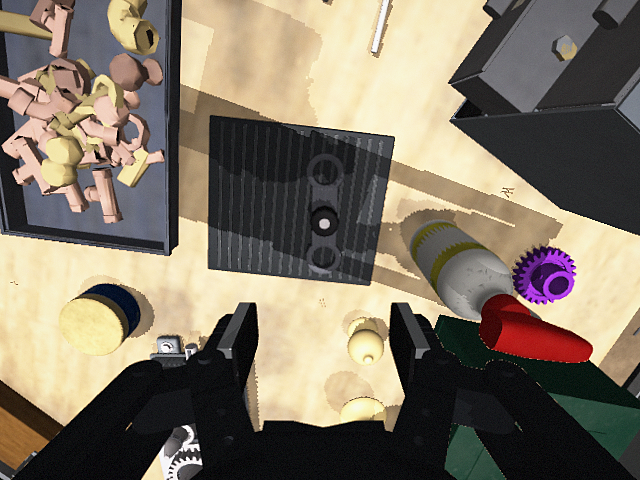

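```bash
python3 - <<'E'
from go import *
w=pickle.load(open("w6.pkl","rb"))
Rct=np.array([[0.001,1,-.003],[-.949,0,-.316],[-.316,.003,.949]]);c=np.array([81,-.4,-167.9])
for v in range(405,480,6):
    print(v,[(np.r_[und(w,[(u,v)])[0],1]*w["z_map"][v,u]@Rct+c).round(0).astype(int).tolist() for u in (270,323,376)])
E
```

```text
405 [[-252, -67, 186], [-251, 1, 184], [-246, 68, 179]]
411 [[-262, -68, 185], [-262, 1, 185], [-252, 67, 175]]
417 [[-272, -68, 185], [-272, 1, 185], [-259, 67, 172]]
423 [[10, -14, -99], [-282, 1, 186], [11, 13, -100]]
429 [[10, -14, -100], [10, 0, -101], [10, 13, -101]]
435 [[10, -13, -103], [11, 0, -104], [11, 13, -104]]
441 [[12, -13, -106], [11, 0, -105], [11, 12, -105]]
447 [[10, -13, -106], [11, 0, -107], [11, 12, -107]]
453 [[10, -13, -108], [11, 0, -108], [12, 12, -110]]
459 [[11, -12, -110], [81, 0, -168], [11, 12, -110]]
465 [[11, -12, -112], [10, 0, -111], [12, 11, -112]]
471 [[20, -10, -120], [11, 0, -113], [20, 10, -120]]
477 [[21, -10, -122], [12, 0, -115], [20, 10, -121]]
```

Emit:
{"method": "step_arm", "body": {
  "delta_pos": [
    [-1, -0.5, 0],
    [-4, -2.1, 0],
    [-8, -4.1, 0],
    [-12, -6.2, 0],
    [-16, -8.3, 0],
    [-20, -10.4, 0],
    [-24, -12.4, 0],
    [-27, -14, 0],
    [-29, -15, 0],
    [-29.6, -15.3, 0]
  ],
  "twist": [0, 0, 0, 0, 0, 0, 0, 0, 0, 0],
  "jaw": [0.7, 0.7, 0.7, 0.7, 0.7, 0.7, 0.7, 0.7, 0.7, 0.7]
}}

```text
clock: 10.3
ee_pos: [500.0, -276.5, 180.7]
eef_rot: [-1.811, -2.565, 0.001]
force: [0.8, 0.6, 0.7]
grip_width: 0.705
```

```bash
python3 - <<'E'
from go import *
delta((505.8,-275.6,130),19.6)
E
```

```text
t 10.3 tcp [ 500.  -276.5  180.7] yaw 19.54 tilt [-1.9e-03  5.0e-04 -1.0e+00] F [0.8 0.6 0.7] q [-0.59  0.07  1.6  -0.    1.47 -0.94] w 0.705
 delta cm [-0.11  0.58  5.07] twist -0.001
```

Emit:
{"method": "step_arm", "body": {
  "delta_pos": [
    [-0.1, 0.3, 1],
    [-0.1, 0.58, 3],
    [-0.1, 0.58, 4.5],
    [-0.1, 0.58, 5],
    [-0.1, 0.58, 5],
    [-0.1, 0.58, 5]
  ],
  "twist": [0, 0, 0, 0, 0, 0],
  "jaw": [0.7, 0.7, 0.7, 0.7, 0.7, 0.7]
}}

```text
clock: 10.9
ee_pos: [507.7, -272.8, 132.3]
eef_rot: [1.807, 2.569, -0.0]
force: [-0.5, 0.7, 0.6]
grip_width: 0.696
```

```bash
python3 - <<'E'
from go import *
w=env.snapshot("wrist");pickle.dump(w,open("w7.pkl","wb"));cv2.imwrite("pics/w7.png",w["frame"])
cv2.imwrite("pics/w7c.png",cv2.resize(w["frame"][60:350,230:420],None,fx=2,fy=2,interpolation=cv2.INTER_CUBIC))
delta((505.8,-275.6,35),19.6)
E
```

```text
t 10.95 tcp [ 508.  -273.1  132.8] yaw 19.74 tilt [ 1.1e-03 -7.0e-04 -1.0e+00] F [-0.4  0.9  0.4] q [-0.58  0.11  1.64  0.    1.39 -0.93] w 0.702
 delta cm [-0.15 -0.3   9.78] twist 0.002
```

View pics/w7c.png

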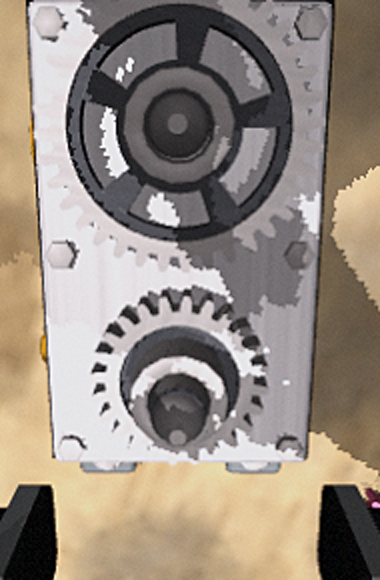

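```bash
python3 - <<'E'
from go import *
w=pickle.load(open("w7.pkl","rb"))
A=atz(w,[(319,122)],112)[0];B=atz(w,[(319,278.5)],112)[0];print(A,B,(A+B)/2,np.linalg.norm(A-B),np.degrees(np.arctan2(*(A-B)[[1,0]]))-90)
C=cloud(w)
m=(abs(C[...,2]-84)<3)&(np.linalg.norm(C[...,:2]-B[:2],axis=-1)<24)
print(m.sum(),cv2.minEnclosingCircle(C[m][:,:2].astype(np.float32)),np.median(C[m][:,2]))
m=(abs(C[...,2]-84)<3)&(np.linalg.norm(C[...,:2]-A[:2],axis=-1)<24)
print(m.sum(),cv2.minEnclosingCircle(C[m][:,:2].astype(np.float32)),np.median(C[m][:,2]))
m=(abs(C[...,2]-63)<3)&(np.linalg.norm(C[...,:2]-A[:2],axis=-1)<54)
print(m.sum(),cv2.minEnclosingCircle(C[m][:,:2].astype(np.float32)),np.median(C[m][:,2]))
m=(abs(C[...,2]-63)<3)&(np.linalg.norm(C[...,:2]-B[:2],axis=-1)<38)
print(m.sum(),cv2.minEnclosingCircle(C[m][:,:2].astype(np.float32)),np.median(C[m][:,2]))
delta((505.8,-275.6,35),19.6)
E
```

```text
[ 476.6064818  -193.46215754  112.        ] [ 505.8053796  -275.48194481  112.        ] [ 491.2059307  -234.47205117  112.        ] 87.0621682278848 19.595638690758264
952 ((505.4455871582031, -275.7360534667969), 17.02793312072754) 82.28627658518897
1451 ((476.3636474609375, -193.43055725097656), 16.86912727355957) 82.30139716469816
6276 ((476.1294250488281, -193.21734619140625), 47.83115768432617) 62.275537145897246
2522 ((505.69244384765625, -275.8258972167969), 32.64548110961914) 62.3778086453297
t 10.95 tcp [ 508.  -273.1  132.8] yaw 19.74 tilt [ 1.1e-03 -7.0e-04 -1.0e+00] F [-0.4  0.9  0.4] q [-0.58  0.11  1.64  0.    1.39 -0.93] w 0.702
 delta cm [-0.15 -0.3   9.78] twist 0.002
```

Emit:
{"method": "step_arm", "body": {
  "delta_pos": [
    [-0.15, -0.3, 2],
    [-0.15, -0.3, 5],
    [-0.15, -0.3, 8],
    [-0.15, -0.3, 9.3],
    [-0.15, -0.3, 9.7],
    [-0.15, -0.3, 9.7],
    [-0.15, -0.3, 9.7],
    [-0.15, -0.3, 9.7],
    [-0.15, -0.3, 9.7]
  ],
  "twist": [0, 0, 0, 0, 0, 0, 0, 0, 0],
  "jaw": [0.7, 0.7, 0.7, 0.7, 0.6, 0.3, 0, 0, 0],
  "force": 70
}}

```text
clock: 11.85
ee_pos: [507.3, -276.8, 37.7]
eef_rot: [1.806, 2.565, 0.0]
force: [1.3, 0.2, 6.7]
grip_width: 0.388
```

```bash
python3 - <<'E'
from go import *
delta((471,45,35),19.6)
E
```

```text
t 11.85 tcp [ 507.3 -276.8   37.7] yaw 19.71 tilt [ 0.0043 -0.0027 -1.    ] F [1.3 0.2 6.7] q [-0.59  0.21  1.72  0.    1.21 -0.93] w 0.388
 delta cm [31.52  7.44  0.16] twist 0.002
```

Emit:
{"method": "step_arm", "body": {
  "delta_pos": [
    [0, 0, -0.5],
    [0, 0, -1.5],
    [0, 0, -3],
    [0, 0, -5],
    [0, 0, -7],
    [0, 0, -8.5],
    [0, 0, -9.2],
    [0, 0, -9.5],
    [0, 0, -9.5]
  ],
  "twist": [0, 0, 0, 0, 0, 0, 0, 0, 0],
  "jaw": [0, 0, 0, 0, 0, 0, 0, 0, 0]
}}

```text
clock: 12.75
ee_pos: [505.0, -275.5, 129.8]
eef_rot: [-1.808, -2.569, -0.0]
force: [-0.7, -0.8, -2.7]
grip_width: 0.386
```

```bash
python3 - <<'E'
from go import *
w=env.snapshot("wrist");pickle.dump(w,open("w8.pkl","wb"));cv2.imwrite("pics/w8.png",w["frame"])
delta((474,45,80),19.6)
E
```

```text
t 12.8 tcp [ 504.7 -275.3  129.1] yaw 19.71 tilt [-1.1e-03  7.0e-04 -1.0e+00] F [ 0.3  0.5 -3.7] q [-0.59  0.11  1.65 -0.    1.38 -0.93] w 0.385
 delta cm [31.18  7.92  4.94] twist 0.002
```

View pics/w8.png

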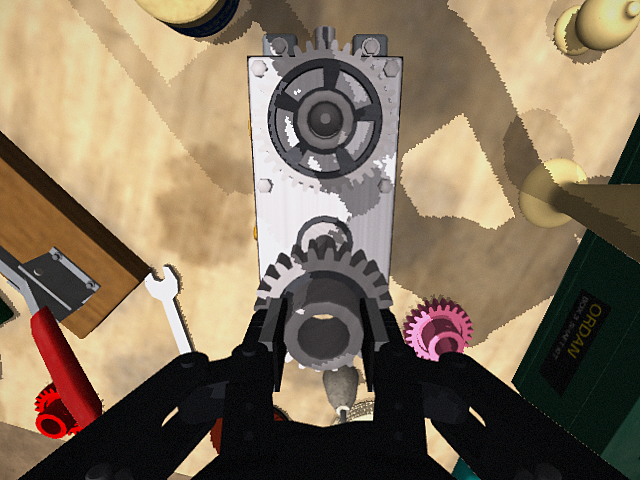

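Emit:
{"method": "step_arm", "body": {
  "delta_pos": [
    [1, 0.2, -0.5],
    [4, 1, -1],
    [8, 2, -1],
    [12, 3, -1],
    [16, 4, -1],
    [20, 5, 0],
    [24, 6.1, 2],
    [28, 7.1, 4],
    [30.5, 7.8, 5],
    [31.2, 7.9, 5]
  ],
  "twist": [0, 0, 0, 0, 0, 0, 0, 0, 0, 0],
  "jaw": [0, 0, 0, 0, 0, 0, 0, 0, 0, 0]
}}

```text
clock: 13.8
ee_pos: [471.3, 47.9, 77.3]
eef_rot: [-1.802, -2.568, 0.003]
force: [0.3, -0.4, -3.2]
grip_width: 0.387
```

```bash
python3 - <<'E'
from go import *
w=env.snapshot("wrist");pickle.dump(w,open("w9.pkl","wb"));cv2.imwrite("pics/w9.png",w["frame"])
delta((475,45,-9),19.6)
E
```

```text
t 13.85 tcp [472.2  47.4  78.6] yaw 19.88 tilt [-3.2e-03  8.0e-04 -1.0e+00] F [-0.1  1.4 -3. ] q [-0.01 -0.11  1.97  0.    1.29 -0.36] w 0.385
 delta cm [-0.34  0.2   8.75] twist 0.005
```

View pics/w9.png

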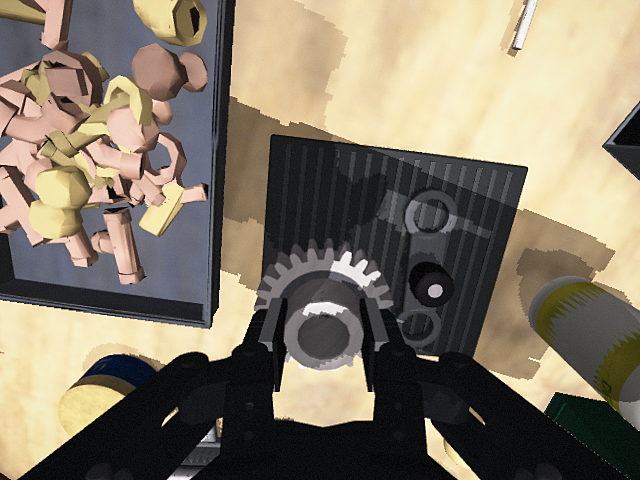

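Emit:
{"method": "step_arm", "body": {
  "delta_pos": [
    [-0.3, 0.2, 2],
    [-0.3, 0.2, 5],
    [-0.3, 0.2, 7],
    [-0.3, 0.2, 8],
    [-0.3, 0.2, 8.4],
    [-0.3, 0.2, 8.7],
    [-0.3, 0.2, 8.8],
    [-0.3, 0.2, 8.8]
  ],
  "twist": [0, 0, 0, 0, 0, 0, 0, 0],
  "jaw": [0, 0, 0, 0, 0, 0, 0, 0]
}}

```text
clock: 14.65
ee_pos: [478.0, 42.6, -7.2]
eef_rot: [1.808, 2.568, 0.001]
force: [-0.3, 0.8, -3.3]
grip_width: 0.387
```

```bash
python3 - <<'E'
from go import *
delta((475,45,-9),19.6)
E
```

```text
t 14.65 tcp [478.   42.6  -7.2] yaw 19.71 tilt [ 0.0015 -0.     -1.    ] F [-0.3  0.8 -3.3] q [-0.02  0.03  2.01 -0.    1.1  -0.36] w 0.387
 delta cm [ 0.33 -0.2   0.18] twist 0.002
```

Emit:
{"method": "step_arm", "body": {
  "delta_pos": [
    [0.1, 0, 0.15],
    [0.1, 0, 0.3],
    [0.1, 0, 0.3]
  ],
  "twist": [0, 0, 0],
  "jaw": [0, 0, 0]
}}

```text
clock: 14.95
ee_pos: [478.2, 43.2, -8.6]
eef_rot: [1.807, 2.567, 0.001]
force: [-7.7, -2.5, 17.2]
grip_width: 0.382
```

```bash
python3 - <<'E'
from go import *
delta((475,45,-9),19.6)
E
```

```text
t 14.95 tcp [478.2  43.2  -8.6] yaw 19.73 tilt [ 2.e-03 -9.e-04 -1.e+00] F [-7.7 -2.5 17.2] q [-0.02  0.03  2.01 -0.    1.1  -0.36] w 0.382
 delta cm [ 0.28 -0.24  0.04] twist 0.002
```

Emit:
{"method": "step_arm", "body": {
  "delta_pos": [
    [0, 0, -0.1],
    [0, 0, -0.2],
    [0, 0, -0.5],
    [0, 0, -3],
    [0, 0, -7],
    [0, 0, -11],
    [0, 0, -14],
    [0, 0, -15.5],
    [0, 0, -16]
  ],
  "twist": [0, 0, 0, 0, 0, 0, 0, 0, 0],
  "jaw": [0.5, 0.6, 0.7, 0.7, 0.7, 0.7, 0.7, 0.7, 0.7]
}}

```text
clock: 15.85
ee_pos: [478.0, 43.6, 150.7]
eef_rot: [1.807, 2.567, 0.003]
force: [-0.1, 0.8, -0.8]
grip_width: 0.698
```

```bash
python3 - <<'E'
from go import *
w=env.snapshot("wrist");pickle.dump(w,open("w10.pkl","wb"));cv2.imwrite("pics/w10.png",w["frame"])
delta((476.3,-193.3,140),19.6)
C=cloud(w)
m=(abs(C[...,2]-38+1.5)<3)&(np.linalg.norm(C[...,:2]-[478,43],axis=-1)<24)
print(m.sum(),cv2.minEnclosingCircle(C[m][:,:2].astype(np.float32)),np.median(C[m][:,2]))
E
```

```text
t 15.9 tcp [477.4  43.6 149.9] yaw 19.71 tilt [ 0.0017 -0.     -1.    ] F [ 0.9 -0.6  0.1] q [-0.02 -0.17  1.89  0.    1.42 -0.36] w 0.7
 delta cm [-22.26  -8.1    0.99] twist 0.002
738 ((478.07708740234375, 44.14369583129883), 16.8948917388916) 36.13764945677571
```

View pics/w10.png

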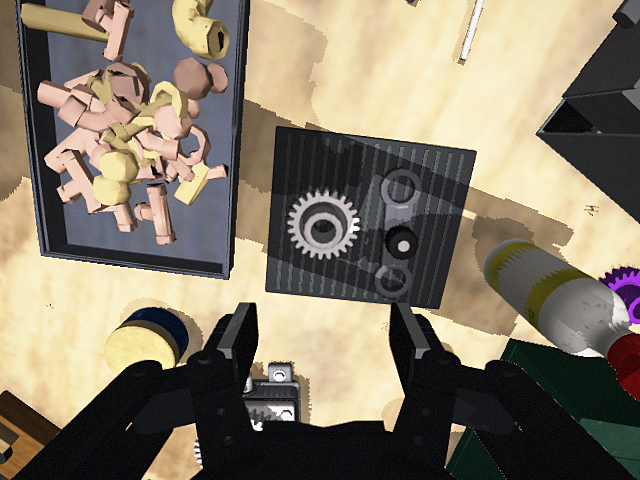

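Emit:
{"method": "step_arm", "body": {
  "delta_pos": [
    [-1, -0.4, 0],
    [-4, -1.5, 0],
    [-8, -2.9, 0],
    [-12, -4.4, 0.3],
    [-16, -5.8, 0.6],
    [-19.5, -7.1, 0.8],
    [-21.5, -7.8, 1],
    [-22.3, -8.1, 1],
    [-22.3, -8.1, 1],
    [-22.3, -8.1, 1]
  ],
  "twist": [0, 0, 0, 0, 0, 0, 0, 0, 0, 0],
  "jaw": [0.7, 0.7, 0.7, 0.7, 0.7, 0.7, 0.7, 0.7, 0.7, 0.7]
}}

```text
clock: 16.9
ee_pos: [475.3, -192.7, 138.0]
eef_rot: [-1.807, -2.567, -0.0]
force: [0.4, 1.0, -0.2]
grip_width: 0.701
```

```bash
python3 - <<'E'
from go import *
delta((476.3,-193.3,37),19.6)
E
```

```text
t 16.9 tcp [ 475.3 -192.7  138. ] yaw 19.71 tilt [-0.0014  0.0012 -1.    ] F [ 0.4  1.  -0.2] q [-0.49 -0.06  1.81  0.    1.4  -0.83] w 0.701
 delta cm [-0.1   0.09 10.1 ] twist 0.002
```

Emit:
{"method": "step_arm", "body": {
  "delta_pos": [
    [-0.1, 0.05, 2],
    [-0.1, 0.05, 5],
    [-0.1, 0.05, 8],
    [-0.1, 0.05, 9.4],
    [-0.1, 0.05, 9.9],
    [-0.1, 0.05, 9.9],
    [-0.1, 0.05, 9.9],
    [-0.1, 0.05, 9.9],
    [-0.1, 0.05, 9.9]
  ],
  "twist": [0, 0, 0, 0, 0, 0, 0, 0, 0],
  "jaw": [0.7, 0.7, 0.7, 0.7, 0.6, 0.3, 0, 0, 0],
  "force": 80
}}

```text
clock: 17.8
ee_pos: [477.5, -194.8, 41.0]
eef_rot: [1.807, 2.567, 0.001]
force: [0.8, 1.3, 0.2]
grip_width: 0.374
```

```bash
python3 - <<'E'
from go import *
delta((505.7,-275.6,140),19.6)
E
```

```text
t 17.8 tcp [ 477.5 -194.8   41. ] yaw 19.71 tilt [ 1.8e-03 -7.0e-04 -1.0e+00] F [0.8 1.3 0.2] q [-0.49  0.05  1.89  0.    1.2  -0.83] w 0.374
 delta cm [-8.58 -0.05 -9.89] twist 0.002
```

Emit:
{"method": "step_arm", "body": {
  "delta_pos": [
    [0, 0, -0.5],
    [0, 0, -1.5],
    [0, 0, -3],
    [0, 0, -5],
    [0, 0, -7],
    [0, 0, -8.3],
    [0, 0, -9],
    [0, 0, -9],
    [0, 0, -9]
  ],
  "twist": [0, 0, 0, 0, 0, 0, 0, 0, 0],
  "jaw": [0, 0, 0, 0, 0, 0, 0, 0, 0]
}}

```text
clock: 18.7
ee_pos: [476.2, -194.2, 129.3]
eef_rot: [-1.808, -2.568, 0.0]
force: [0.3, -0.3, -3.4]
grip_width: 0.367
```

```bash
python3 - <<'E'
from go import *
w=env.snapshot("wrist");pickle.dump(w,open("w11.pkl","wb"));cv2.imwrite("pics/w11.png",w["frame"])
delta((505.7,-275.6,140),19.6)
E
```

```text
t 18.75 tcp [ 475.9 -194.1  128.8] yaw 19.71 tilt [-1.6e-03  8.0e-04 -1.0e+00] F [-0.5 -0.2 -4.7] q [-0.49 -0.05  1.82 -0.    1.38 -0.83] w 0.373
 delta cm [-8.68  0.05 -1.13] twist 0.002
```

View pics/w11.png

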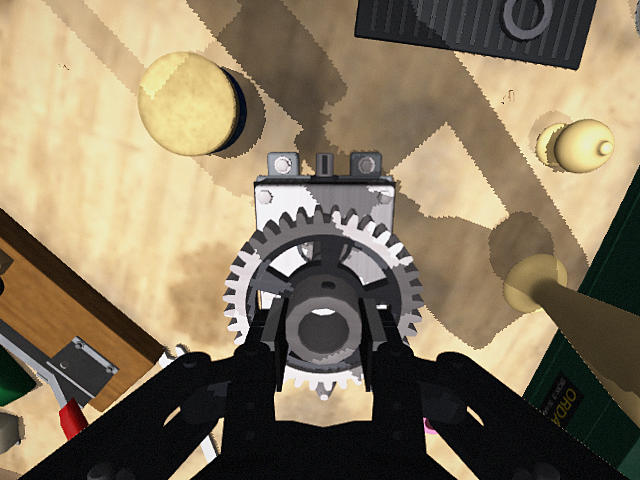

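```bash
cat >> go.py <<'E'
Rct=np.array([[0.001,1,-.003],[-.949,0,-.316],[-.316,.003,.949]]);cct=np.array([81,-.4,-167.9])
def toolcloud(w):
    h,wd=w["z_map"].shape;u,v=np.meshgrid(np.arange(wd),np.arange(h))
    n=und(w,np.c_[u.ravel(),v.ravel()]);z=w["z_map"].ravel()
    T=(np.c_[n,np.ones(len(n))]*z[:,None])@Rct+cct;T[z<=0]=np.nan
    return T.reshape(h,wd,3)
E
python3 - <<'E'
from go import *
w=pickle.load(open("w11.pkl","rb"));T=toolcloud(w)
m=(np.linalg.norm(T[...,:2],axis=-1)<55)&(T[...,2]>-55)&(T[...,2]<5)
h=np.histogram(T[m][:,2],bins=range(-56,6,2));print([(int(b),int(c)) for c,b in zip(*h)])
hub=(np.linalg.norm(T[...,:2],axis=-1)<25)&(abs(T[...,2]+44.5)<3)
hub[:290]=0
p=T[hub];print(len(p),np.median(p,0),cv2.minEnclosingCircle(p[:,:2].astype(np.float32)))
cv2.imwrite("pics/hub.png",hub[240:420,220:430].astype(np.uint8)*255)
d=(np.linalg.norm(T[...,:2],axis=-1)>18)&(np.linalg.norm(T[...,:2],axis=-1)<50)&(abs(T[...,2]+25)<4)
q=T[d];A=np.c_[q[:,:2],np.ones(len(q))];print(len(q),np.linalg.lstsq(A,q[:,2],rcond=None)[0],cv2.minEnclosingCircle(q[:,:2].astype(np.float32)))
E
```

```text
[(-56, 128), (-54, 246), (-52, 241), (-50, 223), (-48, 230), (-46, 214), (-44, 2167), (-42, 1011), (-40, 449), (-38, 415), (-36, 432), (-34, 359), (-32, 297), (-30, 216), (-28, 225), (-26, 273), (-24, 6028), (-22, 3091), (-20, 4214), (-18, 685), (-16, 551), (-14, 442), (-12, 234), (-10, 129), (-8, 2), (-6, 0), (-4, 0), (-2, 0), (0, 0), (2, 0)]
2815 [ 4.81714320e+00 -1.27972093e-02 -4.25920512e+01] ((6.394116401672363, -0.018133163452148438), 24.086708068847656)
7384 [ 1.67906627e-03 -1.85444884e-03 -2.26680601e+01] ((1.4173762798309326, 0.2706390917301178), 47.81169509887695)
```

```bash
python3 - <<'E'
from go import *
delta((506.2,-276.9,130),19.6)
E
```

```text
t 18.75 tcp [ 475.9 -194.1  128.8] yaw 19.71 tilt [-1.6e-03  8.0e-04 -1.0e+00] F [-0.5 -0.2 -4.7] q [-0.49 -0.05  1.82 -0.    1.38 -0.83] w 0.373
 delta cm [-8.82  0.06 -0.13] twist 0.002
```

Emit:
{"method": "step_arm", "body": {
  "delta_pos": [
    [-0.8, 0, -0.1],
    [-2.5, 0, -0.1],
    [-5, 0, -0.1],
    [-7.2, 0, -0.1],
    [-8.4, 0, -0.1],
    [-8.8, 0.05, -0.1],
    [-8.8, 0.05, -0.1],
    [-8.8, 0.05, -0.1],
    [-8.8, 0.05, -0.1]
  ],
  "twist": [0, 0, 0, 0, 0, 0, 0, 0, 0],
  "jaw": [0, 0, 0, 0, 0, 0, 0, 0, 0]
}}

```text
clock: 19.65
ee_pos: [506.6, -276.3, 130.8]
eef_rot: [-1.807, -2.569, -0.0]
force: [0.1, -0.6, -4.1]
grip_width: 0.369
```

```bash
python3 - <<'E'
from go import *
w=env.snapshot("wrist");pickle.dump(w,open("w12.pkl","wb"))
cv2.imwrite("pics/w12c.png",cv2.resize(w["frame"][180:420,220:430],None,fx=2.5,fy=2.5,interpolation=cv2.INTER_CUBIC))
delta((506.2,-276.9,41),19.6)
s=st();R=Ro.from_rotvec(s["eef_rot"]).as_matrix()
print("gear ctr",s["ee_pos"]+R@[1.4,.3,-9])
print(proj(w,[[505.7,-275.6,112],[505.7,-275.6,96]]))
E
```

```text
t 19.7 tcp [ 506.6 -276.4  130.9] yaw 19.75 tilt [-1.e-04  2.e-04 -1.e+00] F [-0.1 -0.1 -3.7] q [-0.59  0.12  1.64  0.    1.38 -0.93] w 0.37
 delta cm [-0.04 -0.06  8.99] twist 0.003
gear ctr [ 506.44687459 -274.94241473  139.91827372]
[[322.60956015 275.19198134]
 [322.62054151 265.094368  ]]
```

View pics/w12c.png

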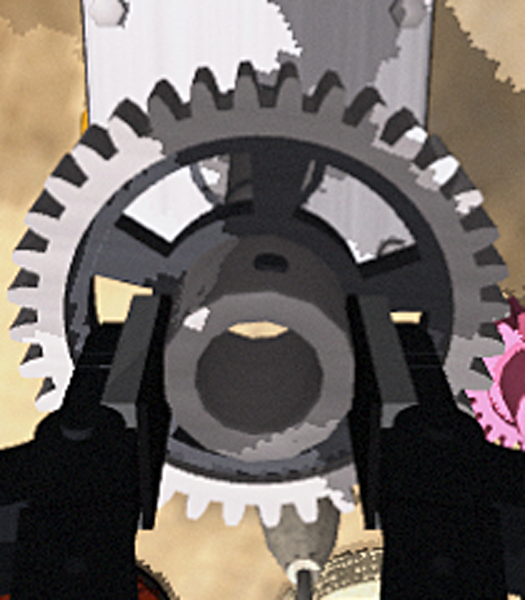

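```bash
python3 - <<'E'
from go import *
w=pickle.load(open("w12.pkl","rb"))
for uv in[(323.6,330),(323.2,331.5)]:
  n=np.r_[und(w,[uv])[0],1]@Rct; print(cct+n*((-43-cct[2])/n[2]), atz(w,[uv],131+43))
T=toolcloud(w)
m=(np.linalg.norm(T[...,:2]-[1.4,.3],axis=-1)<52)&(T[...,2]>-26)&(T[...,2]<-19)
q=T[m];print(len(q),cv2.minEnclosingCircle(q[:,:2].astype(np.float32)))
C=cloud(w);q=C[m];print(cv2.minEnclosingCircle(q[:,:2].astype(np.float32)))
E
```

```text
[  2.59404624   0.21985586 -43.        ] [[ 505.38920599 -273.45581437  174.        ]]
[  1.87478846   0.05451021 -43.        ] [[ 505.47556651 -274.18029058  174.        ]]
12529 ((1.5128955841064453, 0.03678472712635994), 47.74885559082031)
((505.83074951171875, -275.3022155761719), 47.739070892333984)
```

Emit:
{"method": "step_arm", "body": {
  "delta_pos": [
    [0, 0, 0.5],
    [0, 0, 1.5],
    [0, 0, 2.5],
    [0, 0, 3.2],
    [0, 0, 3.6],
    [0, 0, 4],
    [0, 0, 4]
  ],
  "twist": [0, 0, 0, 0, 0, 0, 0],
  "jaw": [0, 0, 0, 0, 0, 0, 0]
}}

```text
clock: 20.4
ee_pos: [506.4, -276.9, 90.2]
eef_rot: [-1.808, -2.568, 0.0]
force: [-0.7, 1.0, -3.2]
grip_width: 0.369
```

```bash
python3 - <<'E'
from go import *
w=env.snapshot("wrist");pickle.dump(w,open("w13.pkl","wb"))
cv2.imwrite("pics/w13c.png",cv2.resize(w["frame"][180:420,220:430],None,fx=2.5,fy=2.5,interpolation=cv2.INTER_CUBIC))
delta((506.2,-276.9,41),19.6)
T=toolcloud(w)
m=(np.linalg.norm(T[...,:2]-[1.4,.3],axis=-1)<52)&(T[...,2]>-26)&(T[...,2]<-19)
C=cloud(w);q=C[m];print(cv2.minEnclosingCircle(q[:,:2].astype(np.float32)))
E
```

```text
t 20.45 tcp [ 506.6 -277.1   90.7] yaw 19.71 tilt [-3.e-04  2.e-04 -1.e+00] F [-0.9 -0.8 -4. ] q [-0.59  0.15  1.68  0.    1.31 -0.93] w 0.37
 delta cm [ 0.03 -0.04  4.97] twist 0.002
((505.62249755859375, -275.9210205078125), 47.75637435913086)
```

View pics/w13c.png

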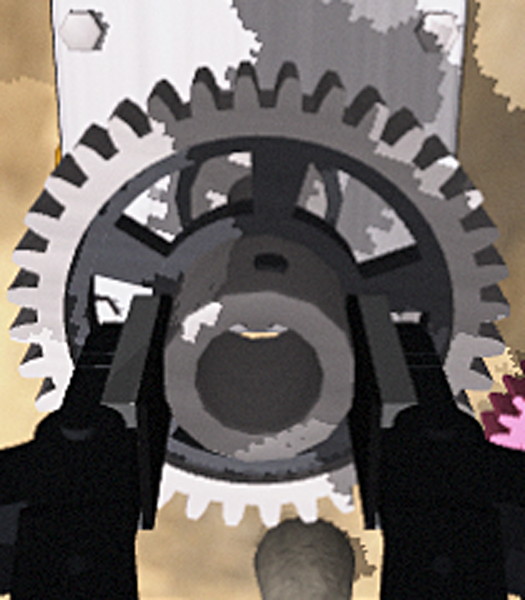

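Emit:
{"method": "step_arm", "body": {
  "delta_pos": [
    [0, 0, 0.5],
    [0, 0, 1.2],
    [0, 0, 2],
    [0, 0, 2.8],
    [0, 0, 3.6],
    [0, 0, 4.3],
    [0, 0, 4.7],
    [0, 0, 4.7],
    [0, 0, 4.7]
  ],
  "twist": [0, 0, 0, 0, 0, 0, 0, 0, 0],
  "jaw": [0, 0, 0, 0, 0, 0, 0, 0, 0]
}}

```text
clock: 21.35
ee_pos: [506.9, -277.2, 44.0]
eef_rot: [1.808, 2.569, -0.0]
force: [0.4, -0.7, -4.0]
grip_width: 0.373
```

```bash
python3 - <<'E'
from go import *
delta((506.2,-276.9,41),19.6)
E
```

```text
t 21.35 tcp [ 506.9 -277.2   44. ] yaw 19.71 tilt [ 1.e-04 -1.e-04 -1.e+00] F [ 0.4 -0.7 -4. ] q [-0.59  0.21  1.71 -0.    1.23 -0.93] w 0.373
 delta cm [ 0.05 -0.05  0.3 ] twist 0.002
```

Emit:
{"method": "step_arm", "body": {
  "delta_pos": [
    [0, 0, 0.2],
    [0, 0, 0.4],
    [0, 0, 0.4],
    [0, 0, 0.4]
  ],
  "twist": [0, 0, 0, 0],
  "jaw": [0, 0, 0, 0]
}}

```text
clock: 21.75
ee_pos: [507.4, -277.5, 40.9]
eef_rot: [1.808, 2.568, 0.0]
force: [-1.3, 0.9, 3.3]
grip_width: 0.376
```

```bash
python3 - <<'E'
from go import *
delta((506.2,-276.9,41),19.6)
E
```

```text
t 21.75 tcp [ 507.4 -277.5   40.9] yaw 19.71 tilt [ 1.3e-03 -9.0e-04 -1.0e+00] F [-1.3  0.9  3.3] q [-0.59  0.21  1.71 -0.    1.22 -0.93] w 0.376
 delta cm [ 0.1  -0.09 -0.01] twist 0.002
```

Emit:
{"method": "step_arm", "body": {
  "delta_pos": [
    [0, 0, 0],
    [0, 0, 0],
    [0, 0, -0.3],
    [0, 0, -2],
    [0, 0, -5],
    [0, 0, -8],
    [0, 0, -10],
    [0, 0, -11],
    [0, 0, -11]
  ],
  "twist": [0, 0, 0, 0, 0, 0, 0, 0, 0],
  "jaw": [0.5, 0.6, 0.7, 0.7, 0.7, 0.7, 0.7, 0.7, 0.7]
}}

```text
clock: 22.65
ee_pos: [507.7, -277.7, 151.7]
eef_rot: [1.807, 2.566, 0.0]
force: [0.1, -0.3, -0.3]
grip_width: 0.701
```

```bash
python3 - <<'E'
from go import *
w=env.snapshot("wrist");pickle.dump(w,open("w14.pkl","wb"));cv2.imwrite("pics/w14.png",w["frame"])
delta((478.1,44.1,140),19.6)
C=cloud(w)
for c,r,z in(((505.7,-275.6),54,63),((505.7,-275.6),24,83)):
    m=(abs(C[...,2]-z)<4)&(np.linalg.norm(C[...,:2]-c,axis=-1)<r);m[305:]=0
    print(m.sum(),cv2.minEnclosingCircle(C[m][:,:2].astype(np.float32)),np.median(C[m][:,2]))
E
```

```text
t 22.7 tcp [ 506.9 -277.2  150. ] yaw 19.71 tilt [ 6.e-04 -5.e-04 -1.e+00] F [-0.3 -0.4 -0.4] q [-0.59  0.1   1.62 -0.    1.42 -0.93] w 0.703
 delta cm [31.22  8.12  0.98] twist 0.002
5603 ((506.8805847167969, -276.44622802734375), 47.672462463378906) 61.80117942958724
974 ((506.69873046875, -276.06494140625), 16.912059783935547) 82.28011970718381
```

View pics/w14.png

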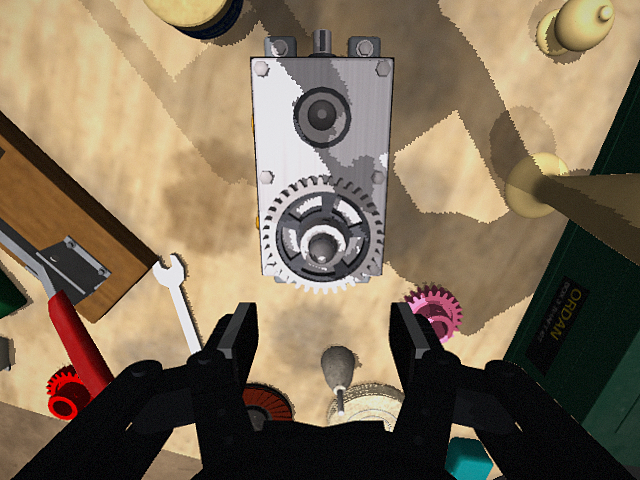

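Large gear is seated on shaft B (same z as the original seating). Now I fetch the small gear from the mat.

Emit:
{"method": "step_arm", "body": {
  "delta_pos": [
    [1, 0.3, 0],
    [4, 1, 0],
    [8, 2.1, 0],
    [12, 3.1, 0],
    [16, 4.2, 0],
    [20, 5.2, 0],
    [24, 6.2, 0.2],
    [28, 7.3, 0.6],
    [30.5, 7.9, 1],
    [31.2, 8.1, 1]
  ],
  "twist": [0, 0, 0, 0, 0, 0, 0, 0, 0, 0],
  "jaw": [0.7, 0.7, 0.7, 0.7, 0.7, 0.7, 0.7, 0.7, 0.7, 0.7]
}}

```text
clock: 23.7
ee_pos: [475.4, 46.9, 137.5]
eef_rot: [-1.802, -2.569, 0.003]
force: [0.7, -0.9, -0.2]
grip_width: 0.7
```

Emit:
{"method": "step_arm", "body": {
  "delta_pos": [
    [0, 0, 1],
    [0, 0, 3],
    [0, 0, 5],
    [0, 0, 6],
    [0, 0, 6],
    [0, 0, 6]
  ],
  "twist": [0, 0, 0, 0, 0, 0],
  "jaw": [0.7, 0.7, 0.7, 0.7, 0.7, 0.7]
}}

```text
clock: 24.3
ee_pos: [477.9, 43.3, 80.0]
eef_rot: [-1.81, -2.568, 0.0]
force: [0.3, -0.4, -0.5]
grip_width: 0.696
```

```bash
python3 - <<'E'
from go import *
w=env.snapshot("wrist");pickle.dump(w,open("w15.pkl","wb"));cv2.imwrite("pics/w15.png",w["frame"])
C=cloud(w)
m=(abs(C[...,2]-36.5)<3)&(np.linalg.norm(C[...,:2]-[478,44],axis=-1)<24)
print(m.sum(),cv2.minEnclosingCircle(C[m][:,:2].astype(np.float32)),np.median(C[m][:,2]))
delta((478.1,44.1,-6),19.6)
E
```

```text
1224 ((478.0064697265625, 43.99616622924805), 17.068592071533203) 36.229115040212406
t 24.35 tcp [478.4  43.4  80.6] yaw 19.67 tilt [ 9.e-04 -1.e-04 -1.e+00] F [0.4 0.  0.3] q [-0.02 -0.1   1.95 -0.    1.29 -0.36] w 0.701
 delta cm [ 0.08 -0.01  8.66] twist 0.001
```

View pics/w15.png

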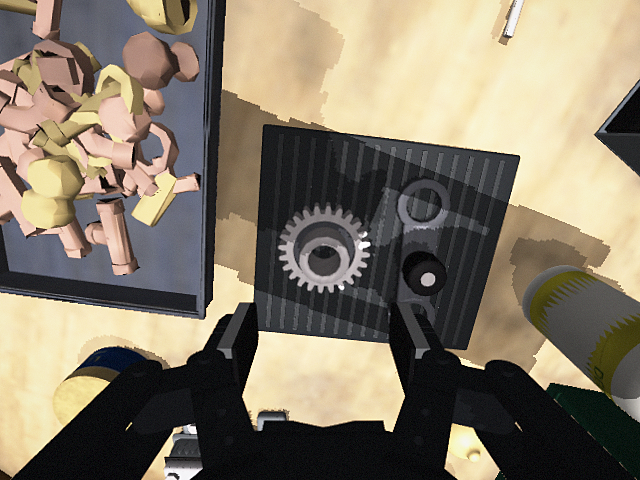

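Emit:
{"method": "step_arm", "body": {
  "delta_pos": [
    [0.08, 0, 2],
    [0.08, 0, 5],
    [0.08, 0, 7],
    [0.08, 0, 8.2],
    [0.08, 0, 8.6],
    [0.08, 0, 8.6],
    [0.08, 0, 8.6],
    [0.08, 0, 8.6],
    [0.08, 0, 8.6]
  ],
  "twist": [0, 0, 0, 0, 0, 0, 0, 0, 0],
  "jaw": [0.6, 0.6, 0.6, 0.6, 0.5, 0.3, 0, 0, 0],
  "force": 70
}}

```text
clock: 25.25
ee_pos: [477.9, 44.7, -5.5]
eef_rot: [1.808, 2.568, 0.001]
force: [-0.3, 0.3, -2.8]
grip_width: 0.384
```

Emit:
{"method": "step_arm", "body": {
  "delta_pos": [
    [0, 0, -0.5],
    [0, 0, -2],
    [0, 0, -5],
    [0, 0, -8],
    [0, 0, -11],
    [0, 0, -13],
    [0, 0, -14],
    [0, 0, -14],
    [0, 0, -14]
  ],
  "twist": [0, 0, 0, 0, 0, 0, 0, 0, 0],
  "jaw": [0, 0, 0, 0, 0, 0, 0, 0, 0]
}}

```text
clock: 26.15
ee_pos: [476.9, 44.7, 132.9]
eef_rot: [-1.808, -2.568, 0.001]
force: [0.7, -0.5, -3.6]
grip_width: 0.38
```

```bash
python3 - <<'E'
from go import *
w=env.snapshot("wrist");pickle.dump(w,open("w16.pkl","wb"))
cv2.imwrite("pics/w16c.png",cv2.resize(w["frame"][180:420,220:430],None,fx=2.5,fy=2.5,interpolation=cv2.INTER_CUBIC))
T=toolcloud(w)
m=(np.linalg.norm(T[...,:2]-[1,.3],axis=-1)<36)&(T[...,2]>-30)&(T[...,2]<-16)
print(np.histogram(T[m][:,2],bins=range(-30,-14,1)))
E
```

```text
(array([ 131,  136,  110,  125,  117,  465, 1728,  931,  381,  752,  388,
        181,  155,  151,    0]), array([-30, -29, -28, -27, -26, -25, -24, -23, -22, -21, -20, -19, -18,
       -17, -16, -15]))
```

View pics/w16c.png

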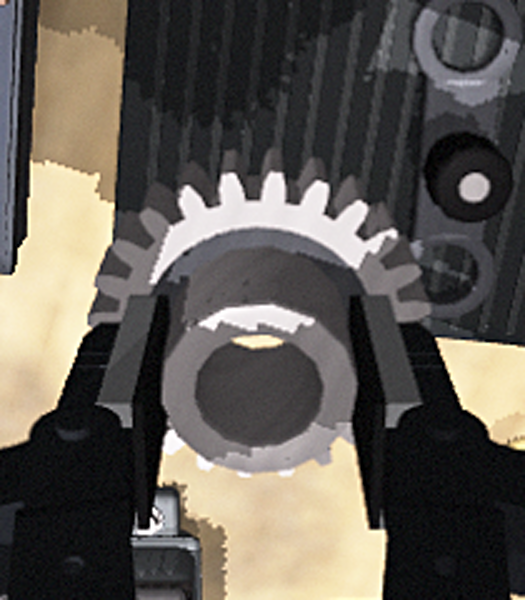

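```bash
python3 - <<'E'
from go import *
w=pickle.load(open("w16.pkl","rb"))
T=toolcloud(w)
m=(np.linalg.norm(T[...,:2],axis=-1)<36)&(np.linalg.norm(T[...,:2],axis=-1)>20)&(T[...,2]>-26)&(T[...,2]<-20.5)
q=T[m];print(len(q),cv2.minEnclosingCircle(q[:,:2].astype(np.float32)))
for uv in[(323.6,335.2)]:
  n=np.r_[und(w,[uv])[0],1]@Rct; print(cct+n*((-43.3-cct[2])/n[2]))
A=np.c_[q[:,:2],np.ones(len(q))];print(np.linalg.lstsq(A,q[:,2],rcond=None)[0])
delta((476.2,-193.3,135),19.6)
E
```

```text
3134 ((-0.6607525944709778, -0.0041631730273365974), 32.999568939208984)
[  0.28375623   0.22184435 -43.3       ]
[ 3.88645536e-03 -4.50812959e-03 -2.31852502e+01]
t 26.2 tcp [476.5  44.7 132.4] yaw 19.71 tilt [-0.0024  0.     -1.    ] F [-0.4  0.3 -4.3] q [-0.01 -0.15  1.91 -0.    1.39 -0.36] w 0.383
 delta cm [-22.39  -8.05  -0.26] twist 0.002
```

Emit:
{"method": "step_arm", "body": {
  "delta_pos": [
    [-1, -0.4, -0.5],
    [-4, -1.4, -0.8],
    [-8, -2.9, -0.8],
    [-12, -4.3, -0.8],
    [-16, -5.8, -0.6],
    [-19.5, -7, -0.4],
    [-21.5, -7.7, -0.3],
    [-22.3, -8, -0.3],
    [-22.3, -8, -0.3],
    [-22.3, -8, -0.3]
  ],
  "twist": [0, 0, 0, 0, 0, 0, 0, 0, 0, 0],
  "jaw": [0, 0, 0, 0, 0, 0, 0, 0, 0, 0]
}}

```text
clock: 27.2
ee_pos: [477.0, -191.6, 136.5]
eef_rot: [-1.808, -2.568, -0.0]
force: [0.1, 0.3, -3.1]
grip_width: 0.382
```

Emit:
{"method": "step_arm", "body": {
  "delta_pos": [
    [0, 0, 0],
    [0, 0, 0]
  ],
  "twist": [0, 0],
  "jaw": [0, 0]
}}

```text
clock: 27.4
ee_pos: [477.6, -191.2, 137.0]
eef_rot: [-1.807, -2.57, -0.0]
force: [-0.2, -0.2, -3.4]
grip_width: 0.384
```

```bash
python3 - <<'E'
from go import *
w=env.snapshot("wrist");pickle.dump(w,open("w17.pkl","wb"))
cv2.imwrite("pics/w17c.png",cv2.resize(w["frame"][180:420,220:430],None,fx=2.5,fy=2.5,interpolation=cv2.INTER_CUBIC))
T=toolcloud(w);C=cloud(w)
m=(np.linalg.norm(T[...,:2],axis=-1)<36)&(np.linalg.norm(T[...,:2],axis=-1)>20)&(T[...,2]>-26)&(T[...,2]<-20.5)
print(cv2.minEnclosingCircle(T[m][:,:2].astype(np.float32)),cv2.minEnclosingCircle(C[m][:,:2].astype(np.float32)))
delta((476.1,-192.8,92),19.6)
E
```

```text
((-0.5648478865623474, 0.0056142727844417095), 32.992408752441406) ((477.44635009765625, -192.20077514648438), 32.987056732177734)
t 27.45 tcp [ 477.6 -191.3  137. ] yaw 19.79 tilt [ 1.e-04  0.e+00 -1.e+00] F [-0.4 -0.1 -3.2] q [-0.48 -0.06  1.81  0.    1.39 -0.83] w 0.381
 delta cm [-0.09 -0.19  4.5 ] twist 0.003
```

View pics/w17c.png

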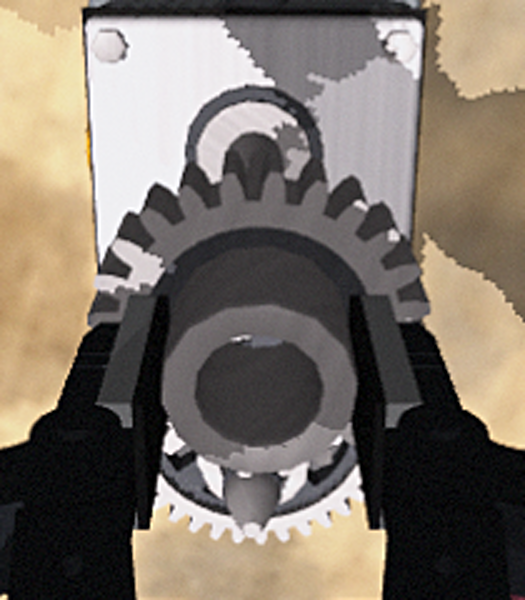

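Emit:
{"method": "step_arm", "body": {
  "delta_pos": [
    [-0.07, -0.14, 0.5],
    [-0.07, -0.14, 1.5],
    [-0.07, -0.14, 2.7],
    [-0.07, -0.14, 3.6],
    [-0.07, -0.14, 4.2],
    [-0.07, -0.14, 4.5],
    [-0.07, -0.14, 4.5]
  ],
  "twist": [0, 0, 0, 0, 0, 0, 0],
  "jaw": [0, 0, 0, 0, 0, 0, 0]
}}

```text
clock: 28.15
ee_pos: [476.0, -193.2, 91.3]
eef_rot: [-1.808, -2.568, 0.0]
force: [0.3, -0.7, -3.1]
grip_width: 0.388
```

```bash
python3 - <<'E'
from go import *
w=env.snapshot("wrist")
T=toolcloud(w);C=cloud(w)
m=(np.linalg.norm(T[...,:2],axis=-1)<36)&(np.linalg.norm(T[...,:2],axis=-1)>20)&(T[...,2]>-26)&(T[...,2]<-20.5)
print(cv2.minEnclosingCircle(T[m][:,:2].astype(np.float32)),cv2.minEnclosingCircle(C[m][:,:2].astype(np.float32)))
delta((476.1,-192.8,41),19.6)
E
```

```text
((-0.4465770423412323, 0.2089487761259079), 32.91739273071289) ((476.04840087890625, -194.03163146972656), 32.909950256347656)
t 28.2 tcp [ 476.3 -193.4   91.8] yaw 19.71 tilt [-2.e-04  1.e-04 -1.e+00] F [-0.4 -0.8 -3.6] q [-0.49 -0.02  1.85 -0.    1.3  -0.83] w 0.384
 delta cm [0.06 0.   5.08] twist 0.002
```

Emit:
{"method": "step_arm", "body": {
  "delta_pos": [
    [0.06, 0, 0.5],
    [0.06, 0, 1.2],
    [0.06, 0, 2],
    [0.06, 0, 2.8],
    [0.06, 0, 3.6],
    [0.06, 0, 4.3],
    [0.06, 0, 4.8],
    [0.06, 0, 5],
    [0.06, 0, 5.1],
    [0.06, 0, 5.1]
  ],
  "twist": [0, 0, 0, 0, 0, 0, 0, 0, 0, 0],
  "jaw": [0, 0, 0, 0, 0, 0, 0, 0, 0, 0]
}}

```text
clock: 29.2
ee_pos: [476.3, -192.9, 41.0]
eef_rot: [1.808, 2.569, 0.0]
force: [0.6, -0.2, -3.3]
grip_width: 0.381
```

```bash
python3 - <<'E'
from go import *
delta((476.1,-192.8,41),19.6)
E
```

```text
t 29.2 tcp [ 476.3 -192.9   41. ] yaw 19.71 tilt [ 3.e-04 -1.e-04 -1.e+00] F [ 0.6 -0.2 -3.3] q [-0.48  0.04  1.89 -0.    1.2  -0.83] w 0.381
 delta cm [ 0.01 -0.01  0.  ] twist 0.002
```

Emit:
{"method": "step_arm", "body": {
  "delta_pos": [
    [0, 0, 0.15],
    [0, 0, 0.25],
    [0, 0, 0.25]
  ],
  "twist": [0, 0, 0],
  "jaw": [0, 0, 0]
}}

```text
clock: 29.5
ee_pos: [476.9, -193.3, 40.0]
eef_rot: [1.807, 2.568, 0.0]
force: [-4.1, 1.5, 7.7]
grip_width: 0.385
```

```bash
python3 - <<'E'
from go import *
delta((476.1,-192.8,41),19.6)
E
```

```text
t 29.5 tcp [ 476.9 -193.3   40. ] yaw 19.71 tilt [ 0.0014 -0.001  -1.    ] F [-4.1  1.5  7.7] q [-0.48  0.05  1.89 -0.    1.2  -0.83] w 0.385
 delta cm [ 0.07 -0.05 -0.1 ] twist 0.002
```

Seated (contact force). Release, rise and look.

Emit:
{"method": "step_arm", "body": {
  "delta_pos": [
    [0, 0, 0],
    [0, 0, 0],
    [0, 0, -0.3],
    [0, 0, -2],
    [0, 0, -5],
    [0, 0, -8],
    [0, 0, -11],
    [0, 0, -12],
    [0, 0, -12]
  ],
  "twist": [0, 0, 0, 0, 0, 0, 0, 0, 0],
  "jaw": [0.5, 0.6, 0.7, 0.7, 0.7, 0.7, 0.7, 0.7, 0.7]
}}

```text
clock: 30.4
ee_pos: [477.4, -193.4, 160.4]
eef_rot: [1.806, 2.566, 0.001]
force: [-0.0, -0.1, 0.2]
grip_width: 0.698
```

```bash
python3 - <<'E'
from go import *
w=env.snapshot("wrist");pickle.dump(w,open("w18.pkl","wb"));cv2.imwrite("pics/w18.png",w["frame"])
C=cloud(w)
for c,r,z in(((476.3,-193.3),38,63),((476.3,-193.3),24,83)):
    m=(abs(C[...,2]-z)<4)&(np.linalg.norm(C[...,:2]-c,axis=-1)<r);m[305:]=0
    print(m.sum(),cv2.minEnclosingCircle(C[m][:,:2].astype(np.float32)),np.median(C[m][:,2]))
delta((546.8,56.1,150),19.6)
E
```

```text
2477 ((477.3692321777344, -193.99093627929688), 32.775516510009766) 62.22885551115436
924 ((477.08154296875, -193.63856506347656), 17.025611877441406) 82.2433670801034
t 30.45 tcp [ 476.4 -192.9  158.4] yaw 19.71 tilt [ 9.e-04 -4.e-04 -1.e+00] F [-0.5 -0.1 -0.2] q [-0.48 -0.08  1.79  0.    1.43 -0.83] w 0.697
 delta cm [21.07 15.03  0.84] twist 0.002
```

View pics/w18.png

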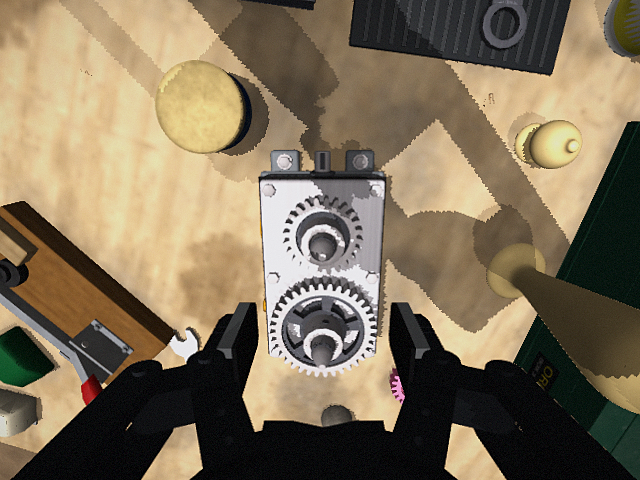

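Both gears are seated (hub tops at the same reading of 82.3 as originally). Now the keeper bar.

Emit:
{"method": "step_arm", "body": {
  "delta_pos": [
    [1, 0.7, 0],
    [4, 2.8, 0],
    [7.8, 5.6, 0],
    [11.5, 8.2, 0],
    [15, 10.7, 0],
    [18, 12.8, 0.3],
    [20, 14.3, 0.6],
    [21, 15, 0.8],
    [21, 15, 0.8],
    [21, 15, 0.8]
  ],
  "twist": [0, 0, 0, 0, 0, 0, 0, 0, 0, 0],
  "jaw": [0.7, 0.7, 0.7, 0.7, 0.7, 0.7, 0.7, 0.7, 0.6, 0.6]
}}

```text
clock: 31.45
ee_pos: [545.7, 55.0, 149.4]
eef_rot: [-1.807, -2.568, 0.002]
force: [0.3, 0.1, -0.6]
grip_width: 0.597
```

```bash
python3 - <<'E'
from go import *
w=env.snapshot("wrist");pickle.dump(w,open("w19.pkl","wb"))
cv2.imwrite("pics/w19c.png",cv2.resize(w["frame"][100:360,200:440],None,fx=2.2,fy=2.2,interpolation=cv2.INTER_CUBIC))
delta((546.8,56.1,80),19.6)
E
```

```text
t 31.5 tcp [546.   54.5 149.9] yaw 19.67 tilt [-1.e-03 -5.e-04 -1.e+00] F [ 0.7 -0.5  1.2] q [ 0.01  0.03  1.7  -0.    1.42 -0.34] w 0.602
 delta cm [0.13 0.13 6.99] twist 0.001
```

View pics/w19c.png

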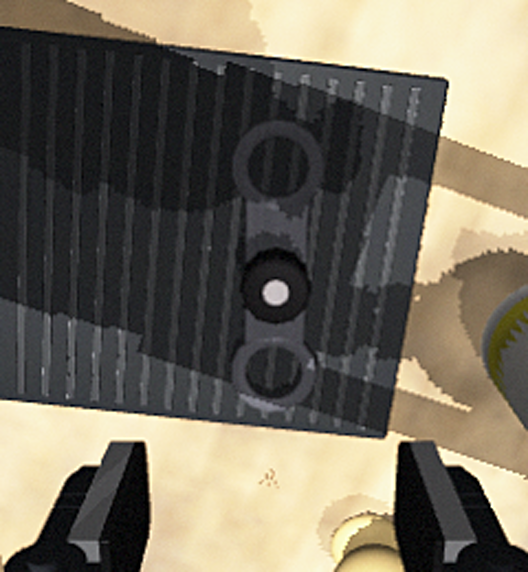

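```bash
python3 - <<'E'
from go import *
w=pickle.load(open("w19.pkl","rb"))
E=atz(w,[(325.9,174.5),(324.5,268.2)],12);K=atz(w,[(325,232.7)],38)[0]
print(E,E.mean(0),np.linalg.norm(E[0]-E[1]),np.degrees(np.arctan2(*(E[0]-E[1])[[1,0]]))-90,K)
delta((K[0],K[1],-17),19.6)
E
```

```text
[[532.43037279  97.87443378  12.        ]
 [561.03888064  15.04784025  12.        ]] [546.73462672  56.46113701  12.        ] 87.62814227258363 19.055037545960715 [546.9172782   55.16377596  38.        ]
t 31.5 tcp [546.   54.5 149.9] yaw 19.67 tilt [-1.e-03 -5.e-04 -1.e+00] F [ 0.7 -0.5  1.2] q [ 0.01  0.03  1.7  -0.    1.42 -0.34] w 0.602
 delta cm [ 0.03  0.12 16.69] twist 0.001
```

Emit:
{"method": "step_arm", "body": {
  "delta_pos": [
    [0.08, 0.12, 2],
    [0.08, 0.12, 6],
    [0.08, 0.12, 10],
    [0.08, 0.12, 13.5],
    [0.08, 0.12, 15.5],
    [0.08, 0.12, 16.3],
    [0.08, 0.12, 16.6],
    [0.08, 0.12, 16.6]
  ],
  "twist": [0, 0, 0, 0, 0, 0, 0, 0],
  "jaw": [0.6, 0.6, 0.6, 0.6, 0.6, 0.6, 0.6, 0.6]
}}

```text
clock: 32.3
ee_pos: [548.2, 56.0, -14.6]
eef_rot: [1.809, 2.567, 0.001]
force: [0.1, 0.5, 0.6]
grip_width: 0.601
```

```bash
python3 - <<'E'
from go import *
w=env.snapshot("wrist");cv2.imwrite("pics/w20.png",w["frame"])
delta((546.9,55.8,-16),19.6)
E
```

```text
t 32.35 tcp [548.6  56.2 -14.1] yaw 19.67 tilt [ 0.0023 -0.     -1.    ] F [0.7 0.2 0.4] q [ 0.01  0.22  1.81 -0.    1.11 -0.33] w 0.601
 delta cm [ 0.02 -0.18  0.19] twist 0.001
```

View pics/w20.png

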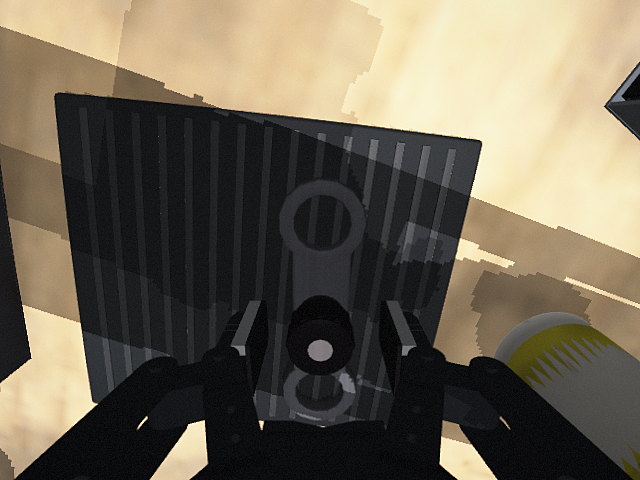

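Fingers straddle the knob. Close and lift.

Emit:
{"method": "step_arm", "body": {
  "delta_pos": [
    [0, -0.1, 0.1],
    [0, -0.1, 0.1],
    [0, -0.1, 0.1],
    [0, -0.1, 0.1],
    [0, -0.1, 0.1]
  ],
  "twist": [0, 0, 0, 0, 0],
  "jaw": [0.3, 0.1, 0, 0, 0],
  "force": 70
}}

```text
clock: 32.85
ee_pos: [547.5, 56.3, -15.1]
eef_rot: [1.807, 2.567, 0.002]
force: [-1.2, -0.7, 6.2]
grip_width: 0.278
```

```bash
python3 - <<'E'
from go import *
delta((546.9,55.8,-16),19.6)
E
```

```text
t 32.85 tcp [547.5  56.3 -15.1] yaw 19.72 tilt [ 2.1e-03 -2.0e-04 -1.0e+00] F [-1.2 -0.7  6.2] q [ 0.01  0.22  1.82 -0.    1.1  -0.33] w 0.278
 delta cm [-0.02 -0.08  0.09] twist 0.002
```

Emit:
{"method": "step_arm", "body": {
  "delta_pos": [
    [0, 0, -0.5],
    [0, 0, -2],
    [0, 0, -5],
    [0, 0, -8.5],
    [0, 0, -12],
    [0, 0, -15],
    [0, 0, -16.5],
    [0, 0, -17],
    [0, 0, -17]
  ],
  "twist": [0, 0, 0, 0, 0, 0, 0, 0, 0],
  "jaw": [0, 0, 0, 0, 0, 0, 0, 0, 0]
}}

```text
clock: 33.75
ee_pos: [546.4, 56.4, 153.4]
eef_rot: [1.808, 2.569, 0.0]
force: [0.5, -0.6, -2.9]
grip_width: 0.282
```

```bash
python3 - <<'E'
from go import *
w=env.snapshot("wrist");pickle.dump(w,open("w21.pkl","wb"));cv2.imwrite("pics/w21.png",w["frame"])
cv2.imwrite("pics/w21c.png",cv2.resize(w["frame"][150:450,220:430],None,fx=2,fy=2,interpolation=cv2.INTER_CUBIC))
T=toolcloud(w)
m=(abs(T[...,1])<20)&(T[...,0]>14)&(T[...,0]<66)&(T[...,2]>-50)&(T[...,2]<0)
q=T[m];print(len(q),np.median(q,0));A=np.c_[q[:,:2],np.ones(len(q))];print(np.linalg.lstsq(A,q[:,2],rcond=None)[0])
e=q[q[:,0]>30];print(e[:,0].max(),e[e[:,0]>38][:,1].min(),e[e[:,0]>38][:,1].max())
delta((491.2,-234.4,155),19.6)
E
```

```text
5418 [ 35.372822     0.79313603 -26.81385484]
[ 1.22410147e-02 -1.84047861e-03 -2.70699431e+01]
62.39470738983569 -17.665851653841283 19.82011449960516
t 33.8 tcp [545.7  56.3 152.1] yaw 19.71 tilt [-0.0018 -0.     -1.    ] F [-0.1  0.5 -3.8] q [ 0.01  0.02  1.7   0.    1.42 -0.33] w 0.284
 delta cm [-25.53 -14.93  -0.28] twist 0.002
```

View pics/w21c.png

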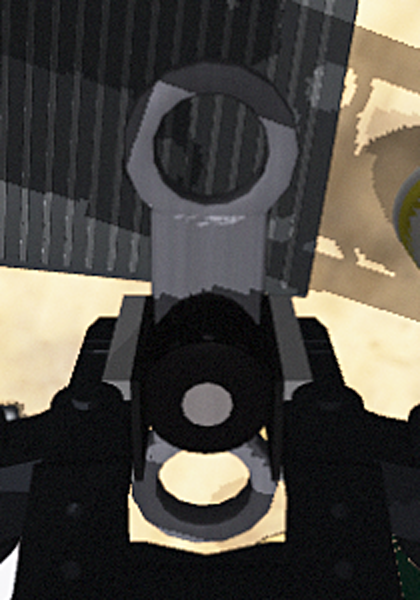

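```bash
python3 - <<'E'
from go import *
w=pickle.load(open("w21.pkl","rb"))
for z in(-27,-28.5):
  P=[]
  for uv in[(325.5,224.5),(322.3,389)]:
    n=np.r_[und(w,[uv])[0],1]@Rct; P.append(cct+n*((z-cct[2])/n[2]))
  print(np.round(P,2),np.mean(P,0),np.linalg.norm(P[0]-P[1]))
E
```

```text
[[ 43.56   1.03 -27.  ]
 [-41.68  -0.31 -27.  ]] [  0.94342741   0.3613581  -27.        ] 85.25333695702489
[[ 43.96   1.01 -28.5 ]
 [-40.37  -0.31 -28.5 ]] [  1.79569753   0.3532528  -28.5       ] 84.34574288012259
```

Emit:
{"method": "step_arm", "body": {
  "delta_pos": [
    [-1, -0.6, 0],
    [-4, -2.3, 0],
    [-8, -4.7, 0],
    [-12, -7, 0],
    [-16, -9.4, 0],
    [-20, -11.7, 0],
    [-23, -13.4, 0],
    [-25, -14.6, 0],
    [-25.5, -14.9, 0],
    [-25.5, -14.9, 0]
  ],
  "twist": [0, -0.017, -0.017, -0.017, -0.017, -0.017, -0.017, -0.017, -0.017, -0.017],
  "jaw": [0, 0, 0, 0, 0, 0, 0, 0, 0, 0]
}}

```text
clock: 34.8
ee_pos: [490.8, -234.7, 151.9]
eef_rot: [-1.788, -2.58, 0.0]
force: [1.5, 0.6, -2.5]
grip_width: 0.279
```

Emit:
{"method": "step_arm", "body": {
  "delta_pos": [
    [0, 0, 0.5],
    [0, 0, 1.5],
    [0, 0, 2.5],
    [0, 0, 3],
    [0, 0, 3],
    [0, 0, 3]
  ],
  "twist": [0, 0, 0, 0, 0, 0],
  "jaw": [0, 0, 0, 0, 0, 0]
}}

```text
clock: 35.4
ee_pos: [492.2, -233.7, 123.2]
eef_rot: [-1.786, -2.584, 0.0]
force: [0.6, -0.7, -3.0]
grip_width: 0.279
```

```bash
python3 - <<'E'
from go import *
w=env.snapshot("wrist");pickle.dump(w,open("w22.pkl","wb"))
cv2.imwrite("pics/w22c.png",cv2.resize(w["frame"][150:450,220:430],None,fx=2,fy=2,interpolation=cv2.INTER_CUBIC))
delta((490.8,-234.5,93),20.6)
print(proj(w,[[476.6,-193.4,112],[505.9,-275.7,112]]))
E
```

```text
t 35.45 tcp [ 492.4 -234.   123.7] yaw 20.7 tilt [ 4.e-04 -2.e-04 -1.e+00] F [-0.  1. -2.] q [-0.54  0.04  1.74 -0.    1.37 -0.9 ] w 0.28
 delta cm [ 0.01 -0.17  3.07] twist 0.002
[[323.25644901 206.34920561]
 [320.28659362 348.8625695 ]]
```

View pics/w22c.png

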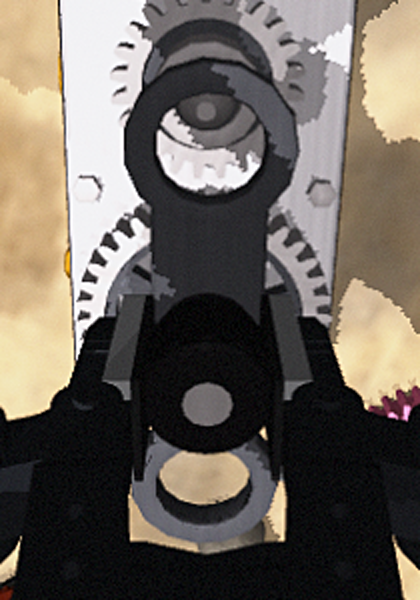

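Emit:
{"method": "step_arm", "body": {
  "delta_pos": [
    [0, -0.15, 0.5],
    [0, -0.15, 1.3],
    [0, -0.15, 2],
    [0, -0.15, 2.2],
    [0, -0.15, 2.2],
    [0, -0.15, 2.2]
  ],
  "twist": [0, 0, 0, 0, 0, 0],
  "jaw": [0, 0, 0, 0, 0, 0]
}}

```text
clock: 36.05
ee_pos: [490.8, -234.5, 101.4]
eef_rot: [-1.787, -2.584, -0.0]
force: [0.8, -0.6, -2.8]
grip_width: 0.282
```

```bash
python3 - <<'E'
from go import *
w=env.snapshot("wrist");pickle.dump(w,open("w23.pkl","wb"))
cv2.imwrite("pics/w23c.png",cv2.resize(w["frame"][150:450,220:430],None,fx=2,fy=2,interpolation=cv2.INTER_CUBIC))
delta((490.8,-234.5,63),20.6)
s=st();R=Ro.from_rotvec(s["eef_rot"]).as_matrix()
for e in((43.8,1,-25),(-44,-.3,-25)): print(s["ee_pos"]+R@e)
C=cloud(w);T=toolcloud(w)
m=(abs(T[...,1])<22)&(T[...,0]>30)&(T[...,0]<70)&(abs(T[...,2]+27)<3);q=C[m][:,:2].astype(np.float32);print(cv2.minAreaRect(q))
print(cv2.minAreaRect(T[m][:,:2].astype(np.float32)))
E
```

```text
t 36.1 tcp [ 490.9 -234.6  101.6] yaw 20.68 tilt [ 3.e-04 -2.e-04 -1.e+00] F [ 0.6  0.5 -2. ] q [-0.54  0.05  1.76  0.    1.32 -0.9 ] w 0.285
 delta cm [ 0.02 -0.01  3.86] twist 0.001
[ 476.37312106 -193.28330981  126.62931755]
[ 506.17013961 -275.88274719  126.65439671]
((475.14019775390625, -191.34463500976562), (37.30479049682617, 32.56078338623047), 20.69649314880371)
((46.29341125488281, 1.06982421875), (37.30595397949219, 32.566471099853516), 89.98690032958984)
```

View pics/w23c.png

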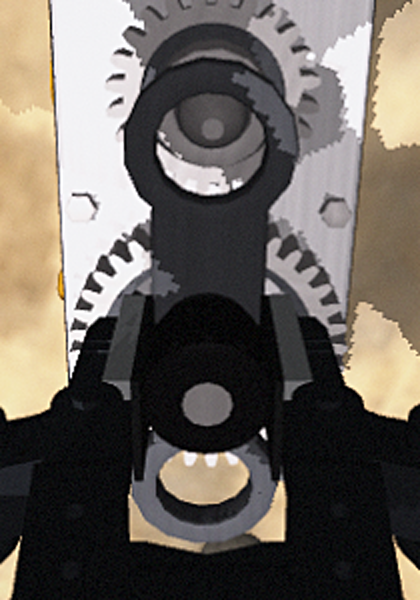

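Emit:
{"method": "step_arm", "body": {
  "delta_pos": [
    [0, 0, 0.4],
    [0, 0, 1],
    [0, 0, 1.6],
    [0, 0, 2.2],
    [0, 0, 2.8],
    [0, 0, 3.3],
    [0, 0, 3.6],
    [0, 0, 3.6],
    [0, 0, 3.6]
  ],
  "twist": [0, 0, 0, 0, 0, 0, 0, 0, 0],
  "jaw": [0, 0, 0, 0, 0, 0, 0, 0, 0]
}}

```text
clock: 37.0
ee_pos: [490.8, -234.6, 65.5]
eef_rot: [1.786, 2.584, 0.0]
force: [0.7, -0.2, -2.3]
grip_width: 0.282
```

```bash
python3 - <<'E'
from go import *
w=env.snapshot("wrist")
cv2.imwrite("pics/w24c.png",cv2.resize(w["frame"][150:450,220:430],None,fx=2,fy=2,interpolation=cv2.INTER_CUBIC))
delta((490.8,-234.5,63),20.6)
E
```

```text
t 37.05 tcp [ 490.9 -234.6   65.7] yaw 20.69 tilt [ 4.e-04 -2.e-04 -1.e+00] F [-0.2 -0.6 -2.4] q [-0.54  0.09  1.79 -0.    1.26 -0.9 ] w 0.285
 delta cm [ 0.02 -0.01  0.27] twist 0.001
```

View pics/w24c.png

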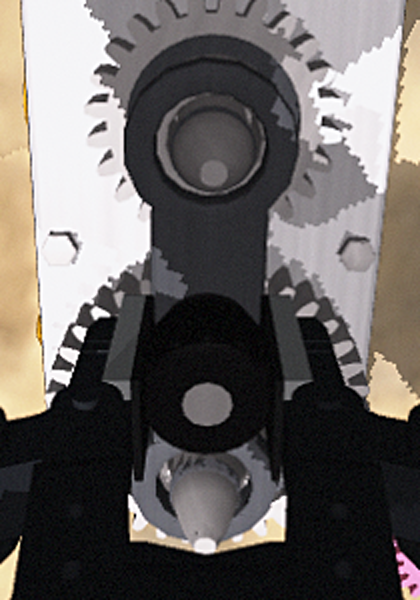

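Both shafts are through the eyes; the bar is just above the hubs. Lower to contact.

Emit:
{"method": "step_arm", "body": {
  "delta_pos": [
    [0, 0, 0.15],
    [0, 0, 0.3],
    [0, 0, 0.35],
    [0, 0, 0.35]
  ],
  "twist": [0, 0, 0, 0],
  "jaw": [0, 0, 0, 0]
}}

```text
clock: 37.45
ee_pos: [491.7, -235.1, 64.0]
eef_rot: [1.785, 2.582, 0.0]
force: [-4.4, 3.3, 11.0]
grip_width: 0.284
```

```bash
python3 - <<'E'
from go import *
delta((490.8,-234.5,63),20.6)
E
```

```text
t 37.45 tcp [ 491.7 -235.1   64. ] yaw 20.69 tilt [ 0.0019 -0.0012 -1.    ] F [-4.4  3.3 11. ] q [-0.54  0.1   1.79 -0.    1.25 -0.9 ] w 0.284
 delta cm [ 0.09 -0.06  0.1 ] twist 0.002
```

Emit:
{"method": "step_arm", "body": {
  "delta_pos": [
    [0, 0, -0.1],
    [0, 0, -0.1],
    [0, 0, -0.3],
    [0, 0, -2],
    [0, 0, -5],
    [0, 0, -9],
    [0, 0, -13],
    [0, 0, -15],
    [0, 0, -16],
    [0, 0, -16]
  ],
  "twist": [0, 0, 0, 0, 0, 0, 0, 0, 0, 0],
  "jaw": [0.5, 0.6, 0.7, 0.7, 0.7, 0.7, 0.7, 0.7, 0.7, 0.7]
}}

```text
clock: 38.45
ee_pos: [491.4, -234.9, 223.1]
eef_rot: [1.785, 2.582, 0.0]
force: [-0.3, -0.7, -0.0]
grip_width: 0.699
```

```bash
python3 - <<'E'
from go import *
w=env.snapshot("wrist");cv2.imwrite("pics/w25.png",w["frame"]);s=env.snapshot("scene")
cv2.imwrite("pics/s25.png",cv2.resize(s["frame"][225:320,240:380],None,fx=5.7,fy=5.7,interpolation=cv2.INTER_CUBIC))
C=cloud(w)
def uni(p): 
    a=np.radians(19.6);d=p-np.array([491,-234.3]);return d@np.array([np.cos(a),np.sin(a)]),d@np.array([-np.sin(a),np.cos(a)])
X,Y=uni(C[...,:2]);m=(abs(X)<20)&(abs(Y)<66)&(abs(C[...,2]-90)<6)&((abs(Y)>15));m[305:]=0
q=np.c_[X[m],Y[m],np.ones(m.sum())];f=np.linalg.lstsq(q,C[m][:,2],rcond=None)[0];print(m.sum(),"slopes",f)
for sg in(1,-1):
    k=m&(Y*sg>28);print(sg,k.sum(),np.median(C[k][:,2]))
for c,r,z,n in(((476.5,-193.4),38,63,"small@A"),((505.9,-275.7),54,63,"large@B")):
    k=(abs(C[...,2]-z)<4)&(np.linalg.norm(C[...,:2]-c,axis=-1)<r);k[305:]=0
    print(n,k.sum(),cv2.minEnclosingCircle(C[k][:,:2].astype(np.float32)),np.median(C[k][:,2]))
delta((490,-234,200))
E
```

```text
2403 slopes [3.18866268e-03 4.27550192e-03 9.00481007e+01]
1 901 90.13466126880039
-1 850 89.91383957882513
small@A 1475 ((477.41497802734375, -194.05328369140625), 32.501808166503906) 62.34699837818143
large@B 2563 ((506.93902587890625, -276.2159729003906), 47.70835494995117) 61.847563941761095
t 38.55 tcp [ 490.1 -234.2  220.3] yaw 20.68 tilt [-0.0019  0.0011 -1.    ] F [-0.2 -0.6 -0.3] q [-0.54 -0.03  1.62 -0.    1.55 -0.9 ] w 0.7
 delta cm [ 0.02 -0.    2.03] twist None
```

View pics/w25.png

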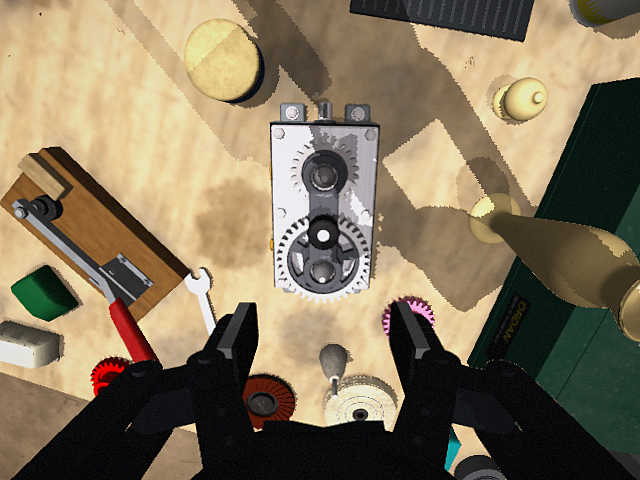

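View pics/s25.png

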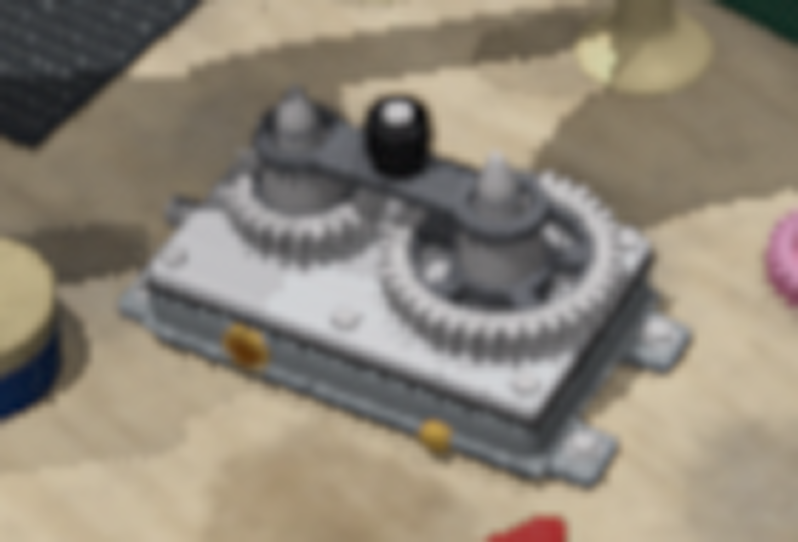

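The scene shows the small gear on shaft A (stub end), the large gear on shaft B, and the bar flat on both hubs. The gripper is clear, so I'm handing in.

```bash
python3 - <<'E'
from station import env
print(env.close_job(), env.read_state()["clock"])
E
```

```text
the job is handed in; nothing more can be done
the job is handed in; nothing more can be done
```

The gear ratio is reversed and the job is handed in: the small gear is on shaft_a, the large gear is on shaft_b, and the keeper bar is back over both shafts. I handed in at about 38.6 s. I laid the bar and then the small gear on the mat, moved the large gear from A to B, put the small gear on A, and refitted the bar last.

**Last checks:**
- **Gears:** both hub tops read 82.3 mm by wrist depth after seating, the same as before the swap. The depth reading runs about 1.6 mm low throughout. Both gears are hub up and sit within about 1.5 mm of the shaft axes, inside the bore play.
- **Bar:** its top reads 90.1 mm at A and 89.9 mm at B, so it lies flat, again about 2 mm under nominal. Both shaft noses stand out of the eyes.
- **Gripper:** open and about 130 mm clear of the parts.

**What disagreed:**
- **Finger length:** the real fingertips end about 30 mm short of the reported TCP. My first grasp closed on air just above the knob without disturbing anything. I measured the offset from the wrist depth image and corrected for it from then on.
- **Camera positions:** the fixed cameras placed the unit about 3–4 mm away from where the wrist camera did. I relied on the wrist camera.

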